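# Unhook the dipping hangers and bin them singly

### The arm

A 7-joint arm with a two-finger parallel gripper is mounted at the origin on the work surface. World frame = base frame: x ahead of the robot, y to its left, z up, the work surface at z = 0. Lengths are in m, angles in rad, forces in N, time in s.
With the tool pointing down it reaches from about 0.4 to 0.875 m from the base axis. Payload 19.3 kg.
Tool frame: the origin (TCP) lies on the centre line of the jaws, within the pads' length; the fingertips stand 19 mm ahead of it and the grasp point (between the pads) is the TCP (env.tips_ahead is the distance from the TCP to the fingertips, in m); z points along the fingers, y is the direction in which the jaws open and shut (so a half turn about z gives the same grasp; the last joint's range is limited). The gripper opens to 85 mm and grips with 20 to 120 N. Pads are 22 mm wide; open, the fingers measure 114 mm over their backs; the gripper's body (76 mm by 85 mm) begins 54 mm behind the grasp point. The pads swing forward as they close: fully open they stand 13 mm farther back than shut.
Start: joints at [-1.36, 0.521, -0.036, 1.599, 0.021, 1.021, -0.113], TCP at [0.173, 0.601, 0.25] pointing down, gripper open.
Joint ranges: [-2.91, 2.91], [-0.3, 2.13], [-1.5, 1.42], [0.17, 2.43], [-1.26, 4.41], [0.16, 1.93], [-2.52, 2.52]. Speed limits (rad/s): [1.89, 1.89, 2.39, 2.39, 3.01, 3.01, 3.01].

### API

Orientations are given as a 3x3 rotation matrix whose columns are the frame's x, y, z axes.
In Python, from plant import telemetry, eyes, workorder, env gives the robot as it stands. The module is installed in compiled form; this text tells all that it offers.
- The arm moves only by the shell command python3 -m jog 'ROWS'. ROWS is text: rows parted by semicolons, each of 7 numbers parted by spaces: the opening, from -1 (shut) to 1 (fully open), so that 0 is half open, then the shift along the tool's x, y, z in mm, then the turn, a rotation vector about the tool's x, y, z in degrees. A call has 1 to 20 rows; each row shifts and turns the commanded pose from where the row before left it, along the tool's axes as they then stand; what a row does not reach is not made up. A row lasts 1/8 s, in which the tool goes at most 62.5 mm and 10.7 degrees, less where a joint would pass 70% of its speed; a pose out of reach is approached as far as the arm can. A call with a gripper value outside its range is refused whole. The fingers move at their own pace and stop on an object; the grip force is fixed at half the most. Time passes only in rows, so rows that do not move let the fingers close. It gives the time, the measured TCP pose, the force and the opening at its end, in the units of the state.
- telemetry.get_state(): the state, without advancing time (a new reading comes with each control period).
- eyes.get_image(name): name is "scene" or "top" or "wrist"; returns (picture, depth): 384x512x3 uint8, blue, green, red; 384x512 float32, m along the optical axis (not along the pixel's ray), 0 where there is no reading.
- eyes.camera_info(name): a dict with "camera_matrix" (3x3 intrinsics, pixels), "R" (3x3) and "t" (3): a world point X has camera coordinates R X + t. Camera axes: x right, y down, z forward; pixel columns grow to the right and rows downward; lengths in m; the calibration is good to about 2 mm. A picture is of the moment at which its call begins: read the wrist's pose just before it. camera_info takes no time and is no camera call; for the wrist camera it gives the pose at the moment of the call.
- workorder.close_job(): hands the job in, once; it reports no verdict.
The state is a dict: "time_s": time; "qpos": joint angles; "qvel": joint speeds; "effort": joint torques, N m; "tcp_pos": TCP position; "orientation": TCP orientation; "force": force on the tool from outside, world axes, zero at the start; "torque": the same for the moment, N m; "gripper_width": opening from 0.0 (shut) to 1.0 (fully open).
Only numpy, scipy, OpenCV 4.12 (cv2) and the standard library are available. Lean on these libraries where they do the work, as an engineer would, in place of code of your own. Each camera call takes 0.05 s, during which the arm holds its last target.

### The job

Two steel dipping hangers are hooked together and hang from the eye of the lab stand. Lift and twist them free without forcing them, and put them in the blue tray, one hanger in each compartment, lying inside it and let go. Set them down rather than dropping them, and do not knock the glassware standing around.

Things in the scene. Friction and masses are not known exactly. Their poses are not given: they have to be found in the camera images.
- upper_mid (a point): Upper of two alike steel dipping hangers hooked together: a flat piece of crossbar, hook above it, closed wire eye below it. This point: centre of the crossbar, which is 160 long (x axis), 14 high (z), 8 thick (y, normal of the flat hanger). Weighs about 150 g. Hangs in the stand's eye; its +x (the side of the hook's stem) points roughly to the robot.
- upper_top (a point): Top of its hook (6 mm round wire, all in the x-z plane), 50 above the crossbar's centre, same axes. From the crossbar's centre: stem upright at x = +12 up to z = 38, half circle of wire-axis radius 12 about x 0, z 38, tip down from x = -12, flaring to x = -15, ending at z = 20. Hung up, the carrying wire runs through the hook along y with its axis at x 0, z 44.
- upper_eye (a point): Bottom wire (6 mm, axis) of its closed eye, in the x-z plane, 38 below the crossbar's centre; the lowest point of the hanger is z = -41. The eye is 20 wide inside and leaves 28 free between the crossbar's underside and this wire.
- lower_mid (a point): Lower hanger, same shape, mass and axes as the upper one; this point: centre of its crossbar. Its hook hangs loosely in the upper one's eye, its crossbar roughly square to the upper one's; its +x (stem side) points roughly away from the stand's upright.
- lower_top (a point): Top of the lower hanger's hook, 50 above its crossbar's centre. To free a hanger: straight up it stops at about 22 mm with the tip 5 mm too low. Lift it 17 mm, tilt it some 25 deg in its own plane, +x end down (this raises the tip), move it 11 mm farther up along its tilted z: the tip now clears the wire and it slides off towards its +x.
- lower_eye (a point): Bottom wire of the lower hanger's eye, 38 below its crossbar's centre; nothing hangs in it.
- stand_eye (a point): Bottom wire (6 mm, axis) of the stand's fixed closed eye, 216 above the bench; it carries the upper hanger. Same size as the hangers' eyes, under a level steel rod 14 thick (axis 38 above this point). The rod ends 18 to the -y side of this point and runs along +y to the upright.
- stand: Fixed grey laboratory stand; origin on the bench right under its eye. Upright 12 thick, 280 high, at y = +165, with a 34 mm clamp and small thumbscrew (to x = -49) where the rod meets it (254 up); base plate 180 (x) by 110 (y) by 18 high centred under the upright.
- tray: blue plastic open tray fixed on the bench, 215 (x) by 265 (y), 34 high, walls 5 thick and floor 5 thick; one wall of the same height along x at y = 0 divides it into two compartments, each 205 by 127 inside, their centres at y = +66 and y = -66. Origin at the centre of its underside.
- bottle: bystander: capped glass reagent bottle, 66 across, 130 tall, loose; origin at the centre of its underside
- flask: bystander: small conical flask, 76 across the foot, 104 tall, loose; origin at the centre of its underside
- beaker: bystander: small glass beaker, 56 across, 70 tall, loose; origin at the centre of its underside
There are look-alikes about, which are no part of the job. What is shaped like the part that bears upper_mid but red is not meant.

How it is judged:
At the end, for the whole second after the job is handed in: One hanger lies in each tray compartment, at rest, not touching the other: crossbar centre inside the walls, within 60 mm of the compartment's middle lengthways, under 45 mm above the tray's underside; hook top over the same compartment (or its outer wall) and under 55 mm (((x of upper_mid in the frame of tray between -0.06 and 0.06 m and y of upper_mid in the frame of tray between 0.003 and 0.127 m and z of upper_mid in the frame of tray between -0.01 and 0.045 m and y of upper_top in the frame of tray between 0 and 0.134 m and x of upper_top in the frame of tray between -0.1 and 0.1 m and z of upper_top in the frame of tray between -0.01 and 0.055 m and x of lower_mid in the frame of tray between -0.06 and 0.06 m and y of lower_mid in the frame of tray between -0.127 and -0.003 m and z of lower_mid in the frame of tray between -0.01 and 0.045 m and y of lower_top in the frame of tray between -0.134 and -0 m and x of lower_top in the frame of tray between -0.1 and 0.1 m and z of lower_top in the frame of tray between -0.01 and 0.055 m) or (x of upper_mid in the frame of tray between -0.06 and 0.06 m and y of upper_mid in the frame of tray between -0.127 and -0.003 m and z of upper_mid in the frame of tray between -0.01 and 0.045 m and y of upper_top in the frame of tray between -0.134 and -0 m and x of upper_top in the frame of tray between -0.1 and 0.1 m and z of upper_top in the frame of tray between -0.01 and 0.055 m and x of lower_mid in the frame of tray between -0.06 and 0.06 m and y of lower_mid in the frame of tray between 0.003 and 0.127 m and z of lower_mid in the frame of tray between -0.01 and 0.045 m and y of lower_top in the frame of tray between 0 and 0.134 m and x of lower_top in the frame of tray between -0.1 and 0.1 m and z of lower_top in the frame of tray between -0.01 and 0.055 m)) and contact force between upper and lower below 0.02 N and linear speed of each of upper, lower below 0.02 m/s).
It fails at once if glassware is knocked: the bottle, flask or beaker shifted by more than 25 mm or tipped by more than 0.3 rad (distance of any of bottle, flask, beaker from where it was at the start of the episode above 0.025 m or angle between any of bottle, flask, beaker's own z axis and vertical above 0.3 rad).
It fails at once if a hanger is dropped (moves faster than 1.0 m/s) (linear speed of any of upper, lower above 1 m/s).
It fails at once if the hooks are forced: over 20 N between the hangers, or between a hanger and the stand (contact force between upper and lower above 20 N or contact force between any of upper, lower and stand above 20 N).
It also fails if it takes over 72 s, if anything falls off the work surface, if the arm or the gripper's body presses on something with over 40 N, if the wrist force passes 120 N, or if a joint passes its speed limit or range.

## Working session

There is one attempt and no reset: what is moved stays moved. The work goes in short steps, Python scripts to look and compute and a shell command to move; the robot and the scene stay as the last step left them, time stands still between calls to the robot, and variables do not carry over. Pictures are saved under pics/ and viewed, and the job is handed in when it is done.

```bash
mkdir -p pics; ls
cat > h.py <<'E'
import numpy as np, cv2
from plant import telemetry, eyes, workorder, env
def snap(name,fn):
    ci=eyes.camera_info(name); im,d=eyes.get_image(name)
    cv2.imwrite('pics/'+fn+'.png',im); np.savez('pics/'+fn+'.npz',im=im,d=d,K=ci['camera_matrix'],R=ci['R'],t=ci['t'])
    return im,d,ci
def load(fn):
    return np.load('pics/'+fn+'.npz')
def pt(z,u,v,depth=None):
    K,R,t=z['K'],z['R'],z['t']; d=z['d'][int(v),int(u)] if depth is None else depth
    c=np.linalg.inv(K)@np.array([u,v,1.])*d
    return R.T@(c-t)
def cloud(z):
    K,R,t,d=z['K'],z['R'],z['t'],z['d']
    v,u=np.mgrid[0:384,0:512]
    c=np.stack([(u-K[0,2])/K[0,0]*d,(v-K[1,2])/K[1,1]*d,d],-1)
    return (c-t)@R
def proj(z,X):
    c=z['R']@np.asarray(X)+z['t']; p=z['K']@c; return p[:2]/p[2]
E
python3 - <<'E'
from h import *
for n in ('scene','top','wrist'):
    im,d,ci=snap(n,n+'0'); print(n,ci['camera_matrix'][0],(-ci['R'].T@ci['t']).round(3),ci['R'][2].round(2))
s=telemetry.get_state();print(s['time_s'],s['tcp_pos'],s['orientation'],env.tips_ahead)
E
```

```text
pics
scene [358.53170983   0.         255.35012162] [1.008 0.224 0.844] [-0.47 -0.42 -0.77]
top [383.85103355   0.         246.97539443] [ 0.442 -0.13   1.233] [ 0.14 -0.01 -0.99]
wrist [345.09870145   0.         257.46451706] [0.099 0.621 0.374] [ 0.29 -0.09 -0.95]
0.15 [0.17314874 0.60030792 0.24990534] [[-9.60843716e-01  2.77090829e-01 -1.58287868e-04]
 [ 2.77090868e-01  9.60843414e-01 -7.64408428e-04]
 [-5.97207094e-05 -7.78337158e-04 -9.99999695e-01]] 0.019
```

View pics/scene0.png

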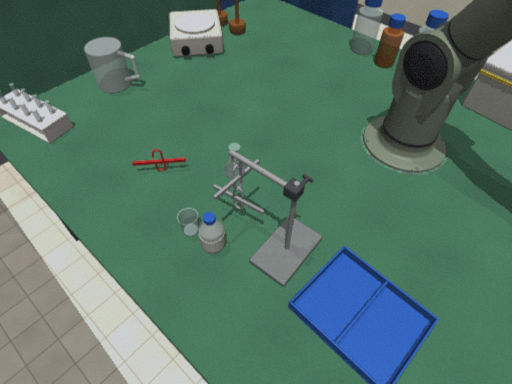

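View pics/top0.png

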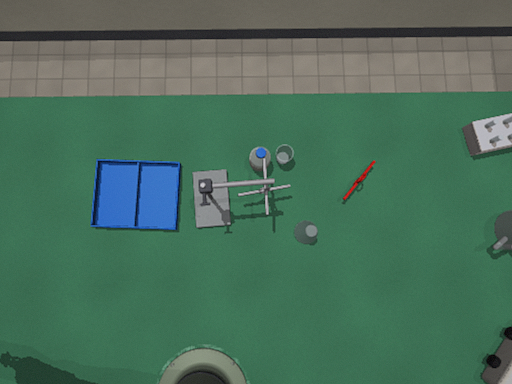

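View pics/wrist0.png

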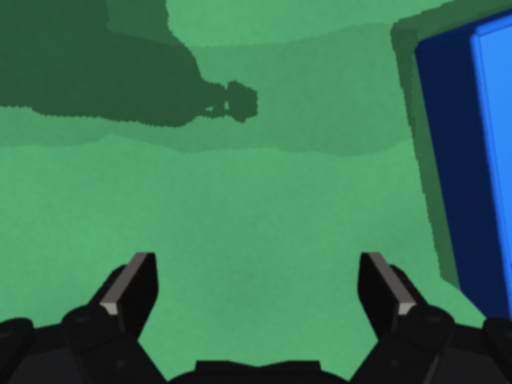

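The hangers are the grey pair under the stand rod (scene ≈ (238,185), top ≈ (267,190)). The red look-alike lies at scene (160,161), top (359,182), and isn't meant. Next I'll enlarge the hangers to confirm and measure.

Run:
```python
from h import *
a=load('scene0')['im'][130:280,170:330]; b=load('top0')['im'][130:260,180:330]
cv2.imwrite('pics/crops.png',np.hstack([cv2.resize(a,(400,375),interpolation=2),cv2.resize(b,(400,375),interpolation=2)]))
for n in('scene0','top0'):
    z=load(n);P=cloud(z)
    hsv=cv2.cvtColor(z['im'],cv2.COLOR_BGR2HSV)
    m=((hsv[...,0]>105)&(hsv[...,0]<125)&(hsv[...,1]>150)).astype(np.uint8)
    n_,l,st,c=cv2.connectedComponentsWithStats(m); i=1+np.argmax(st[1:,4])
    Q=P[(l==i)&(P[...,2]>0.025)&(P[...,2]<.05)]
    print(n,st[i],cv2.minAreaRect((Q[:,:2]*1000).astype(np.float32)),Q.mean(0))
    m=P[...,2]
    nm=(m>0.03)&(m<0.29)&(l!=i)&(P[...,0]>.4)&(P[...,0]<.9)&(P[...,1]<.2)&(P[...,1]>-.4)
    n_,l2,st,c=cv2.connectedComponentsWithStats(nm.astype(np.uint8))
    for k in range(1,n_):
        if st[k,4]>25:
            Q=P[l2==k]; print(st[k],Q.min(0).round(3),Q.max(0).round(3))
```

```text
scene0 [  288   246   151   138 11227] ((611.4793090820312, 208.4373016357422), (264.2321472167969, 216.72373962402344), 87.08296203613281) [0.61486359 0.21033809 0.03089936]
[ 213  143  100  105 1977] [ 0.467 -0.351  0.03 ] [ 0.688 -0.015  0.281]
[ 177  208   48   42 1133] [ 0.686 -0.288  0.03 ] [ 0.755 -0.149  0.132]
top0 [  91  159   90   71 5766] ((610.6749267578125, 208.24710083007812), (265.3086853027344, 213.47035217285156), 86.98320770263672) [0.60475253 0.20399504 0.03185727]
[275 144  18  19 153] [ 0.701 -0.286  0.031] [ 0.755 -0.233  0.075]
[ 198  146   92   69 1326] [ 0.528 -0.271  0.03 ] [ 0.746 -0.017  0.283]
[297 222  20  19 274] [ 0.456 -0.353  0.03 ] [ 0.512 -0.298  0.108]
```

View pics/crops.png

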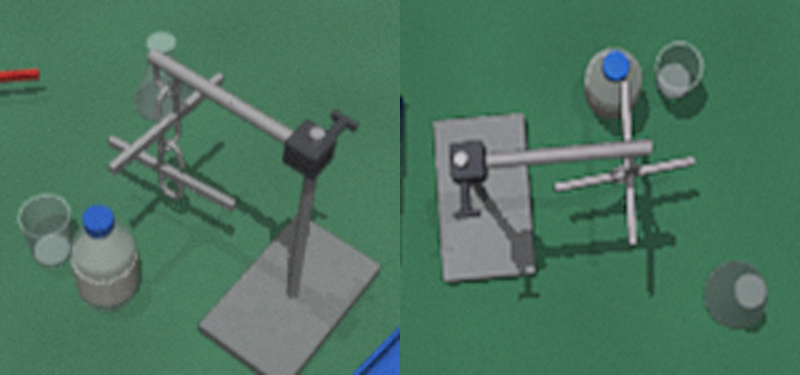

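```bash
cat >> h.py <<'E'
from scipy.spatial.transform import Rotation as Rot
def delta(pos,Rm,s=None):
    """tool-frame shift mm and rotvec deg from the present pose"""
    s=s or telemetry.get_state(); R0=np.array(s['orientation']); 
    sh=R0.T@(np.array(pos)-s['tcp_pos'])*1000; rv=Rot.from_matrix(R0.T@Rm).as_rotvec(degrees=True)
    print('shift',sh.round(1),'turn',rv.round(2))
def tool(yaxis,z):
    z=np.array(z,float);z/=np.linalg.norm(z); y=np.array(yaxis,float); y-=z*(y@z); y/=np.linalg.norm(y)
    return np.stack([np.cross(y,z),y,z],1)
E
python3 - <<'E'
from h import *
for n in('scene0','top0'):
    P=cloud(load(n)).reshape(-1,3)
    reg=(P[:,0]>.5)&(P[:,0]<.8)&(P[:,1]>-.25)&(P[:,1]<.0)
    for lo,hi in((.24,.264),(.164,.184),(.084,.1)):
        Q=P[reg&(P[:,2]>lo)&(P[:,2]<hi)]
        Q2=Q[:,:2]; 
        r=cv2.fitLine((Q2*1000).astype(np.float32),cv2.DIST_HUBER,0,.01,.01).ravel()
        e=(Q2*1000-r[2:])@r[:2]
        print(n,lo,len(Q),r.round(2),'ends',(r[2:]+r[:2]*e.min()).round(1),(r[2:]+r[:2]*e.max()).round(1))
x=[0,.0]
s=telemetry.get_state()
# viewing pose: over the hangers
from h import tool,delta
delta([.45,.35,.42],tool([.8,.6,0],[0,0,-1]))
delta([.56,-.27,.42],tool([1,0,0],[0,0,-1]))
E
```

```text
scene0 0.24 615 [ 6.0000e-02 -1.0000e+00  6.0656e+02 -1.1832e+02] ends [599.9 -15. ] [ 612.3 -208.7]
scene0 0.164 284 [ 1.0000e+00  2.0000e-02  6.2206e+02 -1.8899e+02] ends [ 529.2 -191.2] [ 688.4 -187.4]
scene0 0.084 434 [ 9.9000e-01 -1.1000e-01  6.8805e+02 -1.6640e+02] ends [ 579.8 -154.7] [ 746.8 -172.8]
top0 0.24 414 [ 1.5000e-01 -9.9000e-01  6.0115e+02 -1.2956e+02] ends [584.2 -13.7] [ 612.9 -209.4]
top0 0.164 142 [ 1.0000e+00  3.0000e-02  6.0483e+02 -1.9211e+02] ends [ 527.9 -194.6] [ 685.3 -189.5]
top0 0.084 266 [ 9.9000e-01 -1.7000e-01  6.6827e+02 -1.7596e+02] ends [ 568.  -158.4] [ 744.3 -189.2]
shift [-335.4 -163.9 -169.9] turn [-4.000e-02  2.000e-02  3.704e+01]
shift [-612.9 -729.2 -169.5] turn [-4.000e-02  3.000e-02  7.391e+01]
```

```bash
python3 -m jog '-0.2 -42 -20.5 -21 0 0 0; -0.2 -42 -20.5 -21 0 0 0; -0.2 -42 -20.5 -21 0 0 0; -0.2 -42 -20.5 -21 0 0 0; -0.2 -42 -20.5 -21 0 0 4; -0.2 -42 -20.5 -21 0 0 0; -0.2 -42 -20.5 -21 0 0 0; -0.2 -42 -20.5 -21 0 0 0'
python3 - <<'E'
from h import *
s=telemetry.get_state();print(np.round(s['qpos'],2))
delta([.56,-.27,.40],tool([1,0,0],[0,0,-1]))
E
```

```text
time_s: 1.15
tcp_pos: [0.4446, 0.3415, 0.419]
orientation: [[-0.939, 0.343, -0.0], [0.343, 0.939, -0.0], [0.0, -0.0, -1.0]]
force: [0.4, 0.2, -0.5]
gripper_width: 0.402
[-0.84  0.29  0.11  1.53 -0.03  1.33  0.49]
shift [-318.4 -534.7   19. ] turn [-1.000e-02 -0.000e+00  6.991e+01]
```

```bash
python3 -m jog '-0.2 -29 -48.6 1.7 0 0 0; -0.2 -29 -48.6 1.7 0 0 0; -0.2 -29 -48.6 1.7 0 0 0; -0.2 -29 -48.6 1.7 0 0 0; -0.2 -29 -48.6 1.7 0 0 0; -0.2 -29 -48.6 1.7 0 0 0; -0.2 -29 -48.6 1.7 0 0 0; -0.2 -29 -48.6 1.7 0 0 0; -0.2 -29 -48.6 1.7 0 0 0; -0.2 -29 -48.6 1.7 0 0 0; -0.2 -29 -48.6 1.7 0 0 0; -0.2 0 0 0 0 0 10; -0.2 0 0 0 0 0 10; -0.2 0 0 0 0 0 10; -0.2 0 0 0 0 0 10; -0.2 0 0 0 0 0 10; -0.2 0 0 0 0 0 10; -0.2 0 0 0 0 0 10; -0.2 0 0 0 0 0 0'
python3 - <<'E'
from h import *
s=telemetry.get_state();print(np.round(s['qpos'],2))
im,d,ci=snap('wrist','w1'); print((-ci['R'].T@ci['t']).round(3),ci['R'][2].round(2))
E
```

```text
time_s: 3.52
tcp_pos: [0.5598, -0.2686, 0.3993]
orientation: [[0.001, 1.0, -0.001], [1.0, -0.001, -0.0], [-0.0, -0.001, -1.0]]
force: [-0.0, 0.4, -1.2]
gripper_width: 0.403
[-0.1   0.48  0.72  1.43 -0.32  1.35  0.63]
[ 0.56  -0.192  0.524] [-0.   -0.3  -0.95]
```

View pics/w1.png

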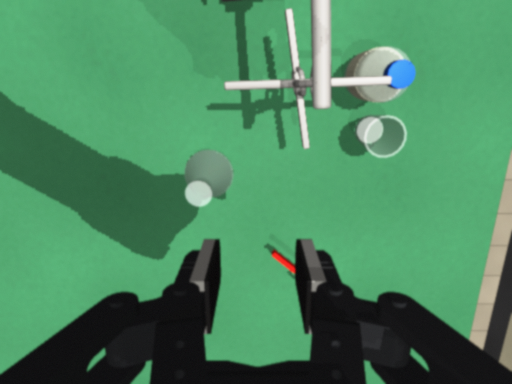

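The wrist view shows the upper bar from (225,86) to (395,80), the lower bar from (290,10) to (306,148), and the rod end at (321,105). The bottle (blue cap) is at (400,74), the beaker at (383,133) and the flask at (207,180).

```bash
cat >> h.py <<'E'
def onplane(z,u,v,h):
    K,R,t=z['K'],z['R'],z['t']; c=-R.T@t; r=R.T@np.linalg.inv(K)@np.array([u,v,1.]); return c+r*(h-c[2])/r[2]
E
python3 - <<'E'
from h import *
z=load('w1');P=cloud(z)
im=z['im'][0:200,180:440]
cv2.imwrite('pics/w1c.png',cv2.resize(im,(780,600),interpolation=2))
hsv=cv2.cvtColor(z['im'],cv2.COLOR_BGR2HSV)
g=(hsv[...,1]<50)&(hsv[...,2]>90)
for nm,lo,hi,h in(('rod',.235,.27,.254),('up',.155,.19,.179),('low',.075,.11,.097)):
    m=g&(P[...,2]>lo)&(P[...,2]<hi)&(P[...,0]>.45)&(P[...,0]<.72); m[200:]=0
    n,l,st,c=cv2.connectedComponentsWithStats(m.astype(np.uint8))
    Q=np.array([onplane(z,u,v,h)[:2]*1000 for v,u in np.argwhere(m)])
    r=cv2.fitLine(Q.astype(np.float32),cv2.DIST_HUBER,0,.01,.01).ravel(); e=(Q-r[2:])@r[:2]
    a,b=r[2:]+r[:2]*e.min(),r[2:]+r[:2]*e.max()
    print(nm,len(Q),'dir',r[:2].round(3),'ends',a.round(1),b.round(1),'mid',((a+b)/2).round(1),np.median(P[m][:,2]))
E
```

```text
rod 2035 dir [ 0.058 -0.998] ends [ 603.9 -138.5] [ 608.2 -212.6] mid [ 606.1 -175.5] 0.2604291781400366
up 1127 dir [1.    0.031] ends [ 527.6 -196.7] [ 685.9 -191.7] mid [ 606.7 -194.2] 0.17920867662487122
low 2582 dir [0.814 0.581] ends [ 466.  -338.2] [ 717. -159.] mid [ 591.5 -248.6] 0.0970785351778739
```

View pics/w1c.png

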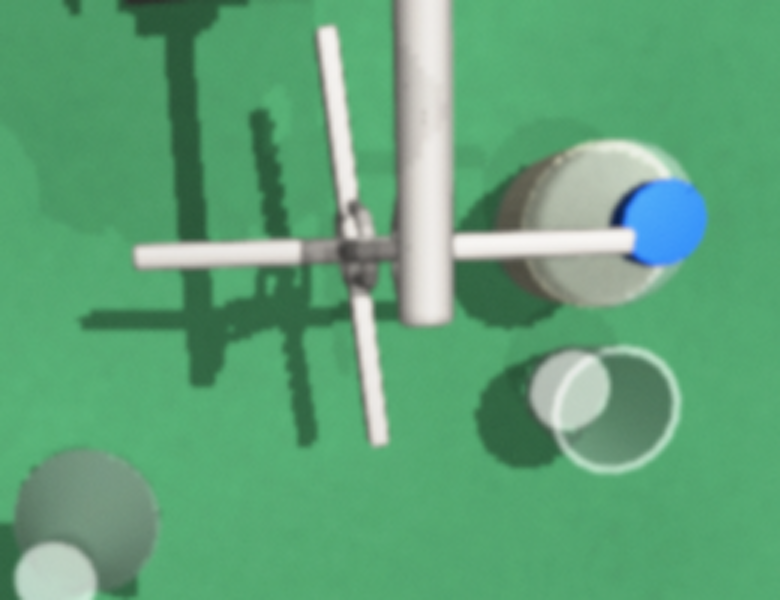

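Run:
```python
from h import *
z=load('w1');P=cloud(z)
hsv=cv2.cvtColor(z['im'],cv2.COLOR_BGR2HSV)
g=(hsv[...,1]<70)&(hsv[...,2]>90)
m=g&(P[...,2]>.08)&(P[...,2]<.11); m[:, :284]=0; m[:,312:]=0; m[152:]=0
Q=np.array([onplane(z,u,v,.097)[:2]*1000 for v,u in np.argwhere(m)])
r=cv2.fitLine(Q.astype(np.float32),cv2.DIST_HUBER,0,.01,.01).ravel(); e=(Q-r[2:])@r[:2]
a,b=r[2:]+r[:2]*e.min(),r[2:]+r[:2]*e.max()
print(len(Q),'dir',r[:2].round(3),'ends',a.round(1),b.round(1),'mid',((a+b)/2).round(1))
for n,h,box in (('flask',.104,(183,178,214,208)),('bottle',.130,(384,56,418,92)),('beaker',.07,(362,114,408,160))):
    x0,y0,x1,y1=box; print(n,onplane(z,(x0+x1)/2,(y0+y1)/2,h).round(3))
```

```text
917 dir [ 0.166 -0.986] ends [ 593.2 -115.9] [ 619.6 -272.9] mid [ 606.4 -194.4]
flask [ 0.484 -0.33   0.104]
bottle [ 0.715 -0.186  0.13 ]
beaker [ 0.727 -0.263  0.07 ]
```

```bash
cat > path2d.py <<'E'
import numpy as np, heapq
a=np.linspace(0,np.pi,25)
hook=np.vstack([[[12,z] for z in np.linspace(7,38,16)],np.stack([12*np.cos(a),38+12*np.sin(a)],1),[[-12,z] for z in (35,32)],[[-12-3*(32-z)/12,z] for z in np.linspace(31,20,12)]])
# config: wire centre in hanger frame (wx,wz), tilt th (+x end down). world: wire at origin, bar above
def clear(wx,wz,th,kind):
    w=np.array([wx,wz]); c,s=np.cos(th),np.sin(th)
    d=np.linalg.norm(hook-w,axis=1).min()-6           # wire vs hook
    d=min(d, np.hypot(max(abs(wx)-80,0),max(abs(wz)-7,0))-3)  # wire vs own crossbar
    H=(hook-w)@np.array([[c,-s],[s,c]])               # to world: x'=c x+s z, z'=-s x+c z
    if kind=='rod': d=min(d,np.linalg.norm(H-[0,38],axis=1).min()-10)
    else:
        q=np.maximum(np.abs(H-[0,38])-[4,7],0); d=min(d,np.linalg.norm(q,axis=1).min()-3)
    return d
X=np.arange(-40,8,1.);Z=np.arange(11,45,1.);T=np.deg2rad(np.arange(0,46,3))
def solve(kind):
    C=np.array([[[clear(x,z,t,kind) for t in T] for z in Z] for x in X])
    i0=(int(np.argmin(abs(X))),int(np.argmin(abs(Z-42))),0)
    best={i0:C[i0]};par={};pq=[(-min(C[i0],9),0,i0)]
    # maximin bottleneck, then shortest path with penalty
    cost={i0:0};pq=[(0,i0)];done=set()
    while pq:
        k,i=heapq.heappop(pq)
        if i in done: continue
        done.add(i)
        if X[i[0]]<=-36: break
        for dx in(-1,0,1):
         for dz in(-1,0,1):
          for dt in(-1,0,1):
            j=(i[0]+dx,i[1]+dz,i[2]+dt)
            if j==i or min(j)<0 or j[0]>=len(X) or j[1]>=len(Z) or j[2]>=len(T):continue
            cl=C[j]
            if cl<0.5 and j[1]<len(Z)-6: continue
            w=(abs(dx)+abs(dz)+abs(dt)*.7)*(1+60*np.exp(-cl*1.5))
            if k+w<cost.get(j,1e9): cost[j]=k+w;par[j]=i;heapq.heappush(pq,(k+w,j))
    p=[i]
    while p[-1] in par:p.append(par[p[-1]])
    p=p[::-1]
    print(kind,len(p))
    for i in p: print((X[i[0]],Z[i[1]],int(np.rad2deg(T[i[2]])+.5),round(C[i],2)),end=' ')
    print()
if __name__=='__main__':
    solve('rod');solve('bar')
E
python3 path2d.py
```

```text
rod 66
(np.float64(0.0), np.float64(42.0), 0, np.float64(2.0)) (np.float64(0.0), np.float64(41.0), 0, np.float64(3.0)) (np.float64(0.0), np.float64(40.0), 0, np.float64(4.0)) (np.float64(0.0), np.float64(39.0), 0, np.float64(5.0)) (np.float64(0.0), np.float64(38.0), 0, np.float64(6.0)) (np.float64(0.0), np.float64(37.0), 3, np.float64(6.04)) (np.float64(0.0), np.float64(37.0), 6, np.float64(6.04)) (np.float64(0.0), np.float64(37.0), 9, np.float64(6.04)) (np.float64(0.0), np.float64(37.0), 12, np.float64(6.04)) (np.float64(0.0), np.float64(37.0), 15, np.float64(6.04)) (np.float64(0.0), np.float64(37.0), 18, np.float64(6.04)) (np.float64(0.0), np.float64(37.0), 21, np.float64(6.04)) (np.float64(0.0), np.float64(37.0), 24, np.float64(6.04)) (np.float64(0.0), np.float64(36.0), 24, np.float64(6.0)) (np.float64(0.0), np.float64(35.0), 24, np.float64(6.0)) (np.float64(0.0), np.float64(34.0), 24, np.float64(6.0)) (np.float64(0.0), np.float64(33.0), 24, np.float64(6.03)) (np.float64(0.0), np.float64(32.0), 24, np.float64(6.0)) (np.float64(0.0), np.float64(31.0), 24, np.float64(6.03)) (np.floa
[... 6028 characters left out ...]
at64(-25.0), np.float64(15.0), 33, np.float64(5.0)) (np.float64(-26.0), np.float64(15.0), 33, np.float64(5.0)) (np.float64(-27.0), np.float64(15.0), 33, np.float64(5.0)) (np.float64(-28.0), np.float64(15.0), 33, np.float64(5.0)) (np.float64(-29.0), np.float64(15.0), 33, np.float64(5.0)) (np.float64(-30.0), np.float64(15.0), 33, np.float64(5.0)) (np.float64(-31.0), np.float64(15.0), 33, np.float64(5.0)) (np.float64(-32.0), np.float64(15.0), 33, np.float64(5.0)) (np.float64(-33.0), np.float64(15.0), 33, np.float64(5.0)) (np.float64(-34.0), np.float64(15.0), 33, np.float64(5.0)) (np.float64(-35.0), np.float64(15.0), 33, np.float64(5.0)) (np.float64(-36.0), np.float64(15.0), 33, np.float64(5.0))
```

```bash
cat >> h.py <<'E'
MID=np.array([.6065,-.1943])
UL=np.array([.166,-.986,0]);UL/=np.linalg.norm(UL)   # lower +x
UU=-np.array([1,.031,0]);UU/=np.linalg.norm(UU)      # upper +x
Zw=np.array([0,0,1.])
def gpose(u,x,h,inc,ysign=1,mid=MID):
    a=np.deg2rad(inc); z=-np.sin(a)*u-np.cos(a)*Zw; y=np.cross(u,Zw)  # horizontal normal
    p=np.array([mid[0],mid[1],h])+x*u; return p,tool(-ysign*y,z)
E
python3 - <<'E'
from h import *
p,R=gpose(UL,.062,.090,30,-1); print(p,R.round(2))
delta(p-R[:,2]*.14,R)
E
```

```text
[ 0.61679328 -0.25543958  0.09      ] [[ 0.14 -0.99 -0.08]
 [-0.85 -0.17  0.49]
 [-0.5   0.   -0.87]]
shift [-56.   68.6 188.1] turn [ 44.23  -3.59 165.04]
```

Run:
```python
from h import *
p,R=gpose(UL,.062,.090,30,1); print(p,R.round(2))
delta(p-R[:,2]*.14,R)
```

```text
[ 0.61679328 -0.25543958  0.09      ] [[-0.14  0.99 -0.08]
 [ 0.85  0.17  0.49]
 [ 0.5  -0.   -0.87]]
shift [-56.   68.6 188.1] turn [ 2.43 29.93 -9.2 ]
```

```bash
python3 -m jog '-0.2 -20 20 20 0.6 7.5 -2.3; -0.2 -20 20 20 0.6 7.5 -2.3; -0.2 -15 15 20 0.6 7.5 -2.3; -0.2 0 10 20 0.6 7.5 -2.3; -0.2 0 0 0 0 0 0; -0.2 0 0 0 0 0 0'
python3 - <<'E'
from h import *
p,R=gpose(UL,.062,.090,30,1)
delta(p-R[:,2]*.14,R); delta(p,R)
print(telemetry.get_state()['qpos'])
E
```

```text
time_s: 4.32
tcp_pos: [0.6245, -0.3048, 0.3162]
orientation: [[-0.143, 0.987, -0.079], [0.855, 0.163, 0.492], [0.498, 0.003, -0.867]]
force: [0.3, 0.3, 0.0]
gripper_width: 0.402
shift [-69.6   0.3  81.1] turn [ 0.24  0.13 -0.08]
shift [-69.3  -0.3 221.1] turn [ 0.24  0.13 -0.08]
[ 0.3343762   0.85291954  0.47226137  1.02468938 -0.67846951  1.75175609
  0.91839874]
```

```bash
python3 -m jog '-0.2 -20 0 20 0 7.5 0; -0.2 -20 0 20 0 7.5 0; -0.2 -15 0 20 0 7.5 0; -0.2 0 0 10 0 7.5 0;-0.2 0 0 0 0 0 0; -0.2 0 0 0 0 0 0'
python3 - <<'E'
from h import *
print(telemetry.get_state()['qpos'])
E
```

```text
time_s: 5.08
tcp_pos: [0.6249, -0.3062, 0.2294]
orientation: [[-0.087, 0.986, -0.141], [0.547, 0.165, 0.821], [0.833, -0.005, -0.554]]
force: [-0.4, -0.1, 1.0]
gripper_width: 0.401
[ 0.64057795  1.11969572 -0.03196799  0.81469067 -0.64986153  1.93213077
  0.77980261]
```

Run:
```python
from h import *
p,R=gpose(UL,.068,.090,20,1)
delta(p-R[:,2]*.14,R); delta(p,R)
```

```text
shift [-7.9  0.5  2.3] turn [ -0.22 -36.36  -0.22]
shift [-90.9   1.2 115. ] turn [ -0.22 -36.36  -0.22]
```

```bash
python3 -m jog '-0.2 0 0 -10 0 -9.1 0; -0.2 0 0 0 0 -9.1 0; -0.2 0 0 0 0 -9.1 0; -0.2 0 0 0 0 -9.1 0;-0.2 0 0 0 0 0 0; -0.2 0 0 0 0 0 0'
python3 - <<'E'
from h import *
p,R=gpose(UL,.068,.090,20,1)
delta(p-R[:,2]*.14,R); delta(p,R)
print(telemetry.get_state()['qpos'])
im,d,ci=snap('wrist','w2');
E
```

```text
time_s: 5.82
tcp_pos: [0.6257, -0.3147, 0.2341]
orientation: [[-0.152, 0.986, -0.063], [0.926, 0.165, 0.34], [0.346, -0.007, -0.938]]
force: [0.2, 0.1, -0.1]
gripper_width: 0.397
shift [ 1.3  1.1 13.9] turn [-0.33 -0.25 -0.2 ]
shift [  0.7   1.9 153.9] turn [-0.33 -0.25 -0.2 ]
[ 0.43106496  0.8067899   0.13675362  1.17757814 -0.36607895  1.41613664
  0.80552246]
```

View pics/w2.png

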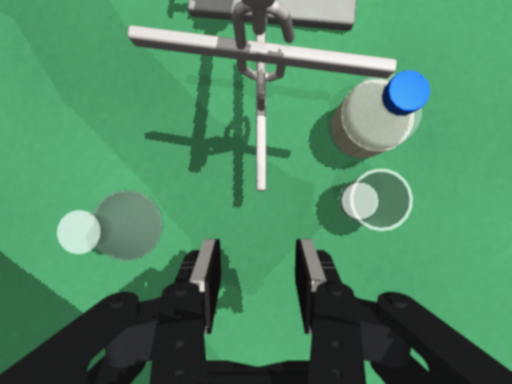

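The lower bar's end (262,188) is centred between the fingers (205 and 310), and the way in is clear of the flask at left (130,225) and the beaker at right (378,200).

```bash
python3 -m jog '-0.2 0 0.6 30 -0.1 -0.1 -0.1; -0.2 0 0.6 30 -0.1 -0.1 -0.1; -0.2 0.5 0.5 30 -0.1 0 0; -0.2 0 0 30 0 0 0; -0.2 0 0 20 0 0 0;-0.2 0 0 13.5 0 0 0; -0.2 0 0 0 0 0 0'
python3 - <<'E'
from h import *
p,R=gpose(UL,.068,.090,20,1)
delta(p,R)
im,d,ci=snap('wrist','w3');
E
```

```text
time_s: 6.75
tcp_pos: [0.6177, -0.2617, 0.088]
orientation: [[-0.155, 0.986, -0.059], [0.926, 0.166, 0.339], [0.345, -0.002, -0.939]]
force: [0.0, 0.5, 0.9]
gripper_width: 0.401
shift [ 1.   0.1 -1.8] turn [-0.12 -0.16 -0.06]
```

View pics/w3.png

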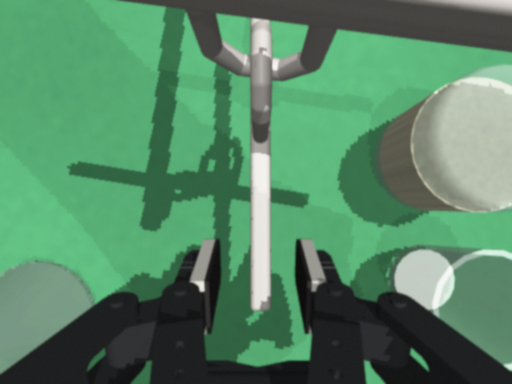

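The bar, with its end at (260,305), sits centrally between the pads and the tool is square to it. Closing.

```bash
python3 -m jog '-0.4 0 0 -1 0 0 0; -0.6 0 0 -0.5 0 0 0; -0.8 0 0 0 0 0 0; -1 0 0 0 0 0 0; -1 0 0 0 0 0 0; -1 0 0 0 0 0 0'
python3 - <<'E'
from h import *
s=telemetry.get_state();print(s['force'],s['torque'],s['gripper_width'])
im,d,ci=snap('wrist','w4');
E
```

```text
time_s: 7.55
tcp_pos: [0.6184, -0.2618, 0.0905]
orientation: [[-0.156, 0.986, -0.058], [0.926, 0.166, 0.339], [0.343, -0.001, -0.939]]
force: [0.6, -0.2, 1.3]
gripper_width: 0.078
[ 0.62114111 -0.15737541  1.30475408] [-0.13276191 -0.06393544 -0.04853721] 0.07756848271922097
```

View pics/w4.png

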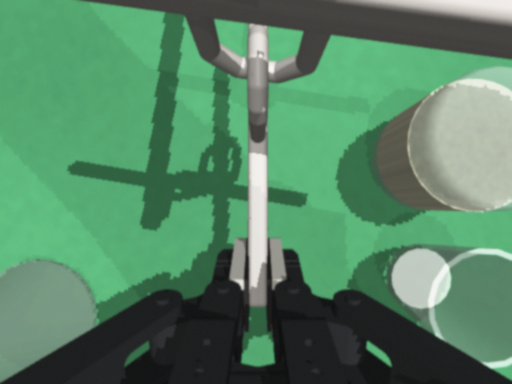

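```bash
cat >> h.py <<'E'
def hpose(W,u,wx,wz,th):
    t=np.deg2rad(th); xh=np.cos(t)*u-np.sin(t)*Zw; zh=np.sin(t)*u+np.cos(t)*Zw
    T=np.eye(4); T[:3,:3]=np.stack([xh,np.cross(zh,xh),zh],1); T[:3,3]=W-(wx*xh+wz*zh)/1000; return T
def tcpT(s=None):
    s=s or telemetry.get_state(); T=np.eye(4); T[:3,:3]=s['orientation'];T[:3,3]=s['tcp_pos']; return T
def rows(Ts,T0):
    for T in Ts:
        D=np.linalg.inv(T0)@T; print((D[:3,3]*1000).round(1),Rot.from_matrix(D[:3,:3]).as_rotvec(degrees=True).round(2)); T0=T
WP=[(0,44,0),(0,37,0),(0,36,7.5),(0,35,15),(0,33,22.5),(0,30,30),(0,27,32),(-1,25,32),(-3,21,32),(-5,17,32),(-6.5,14.5,32),(-9,12.8,32),(-12,12,32),(-16,12,32),(-20,12.5,32),(-26,15,32),(-36,18,32)]
E
python3 - <<'E'
from h import *
s=telemetry.get_state()
n=np.cross(Zw,UL); off=(np.array(s['tcp_pos'])-[*MID,.09])@n; print('lateral',off)
W=np.array([*MID,.134]); 
T0=hpose(W,UL,*WP[0]); G=np.linalg.inv(T0)@tcpT(s); np.save('G_low.npy',G); print(G.round(4))
rows([hpose(W,UL,*w)@G for w in WP[1:]],tcpT(s))
E
```

```text
lateral 0.00048118254245682374
[[-9.392e-01 -5.000e-04 -3.435e-01  6.860e-02]
 [-2.000e-04  1.000e+00 -8.000e-04  5.000e-04]
 [ 3.435e-01 -7.000e-04 -9.392e-01  5.000e-04]
 [ 0.000e+00  0.000e+00  0.000e+00  1.000e+00]]
[ 2.4 -0.  -6.6] [ 0. -0. -0.]
[2.3 0.  9. ] [-0.    7.5  -0.01]
[2.2 0.  8.9] [-0.    7.5  -0.01]
[2.2 0.  7.9] [-0.    7.5  -0.01]
[2.2 0.  6.9] [-0.    7.5  -0.01]
[ 1.1  0.  -0.3] [-0.  2. -0.]
[-0.3 -0.  -2.2] [-0.  0. -0.]
[-0.5 -0.  -4.4] [-0.  0. -0.]
[-0.5 -0.  -4.4] [-0.  0. -0.]
[-0.6 -0.  -2.9] [-0.  0. -0.]
[-1.8 -0.  -2.5] [-0.  0. -0.]
[-2.5 -0.  -1.8] [-0.  0. -0.]
[-3.8 -0.  -1.4] [-0.  0. -0.]
[-3.9 -0.  -0.9] [-0.  0. -0.]
[-6.5 -0.   0.3] [-0.  0. -0.]
[-10.4  -0.   -0.6] [-0.  0. -0.]
```

```bash
python3 -m jog '-1 1.2 0 -3.3 0 0 0; -1 1.2 0 -3.3 0 0 0; -1 1.1 0 4.5 0 3.75 0; -1 1.1 0 4.5 0 3.75 0; -1 1.1 0 4.5 0 3.75 0; -1 1.1 0 4.5 0 3.75 0; -1 1.1 0 4 0 3.75 0; -1 1.1 0 4 0 3.75 0; -1 1.1 0 3.5 0 3.75 0; -1 1.1 0 3.5 0 3.75 0; -1 1.1 0 -0.3 0 2 0; -1 0 0 0 0 0 0'
cat > chk.py <<'E'
from h import *
import sys
s=telemetry.get_state(); W=np.array([*MID,.134 if sys.argv[1]=='low' else .216]); u=UL if sys.argv[1]=='low' else UU
T=tcpT(s)@np.linalg.inv(np.load('G_%s.npy'%sys.argv[1]))
d=T[:3,:3].T@(W-T[:3,3])*1000; print('wire in hanger',d.round(1),'tilt',np.rad2deg(np.arcsin(-T[2,0])).round(1),'force',np.round(s['force'],1),'tq',np.round(s['torque'],2),'grip',s['gripper_width'],'q',np.round(s['qpos'],2))
ts=[float(x) for x in sys.argv[2:]]
if ts: rows([hpose(W,u,*ts[i:i+3])@np.load('G_%s.npy'%sys.argv[1]) for i in range(0,len(ts),3)],tcpT(s))
E
python3 chk.py low; python3 -c "
from h import *
snap('wrist','w5')"
```

```text
time_s: 9.1
tcp_pos: [0.614, -0.2374, 0.0753]
orientation: [[-0.101, 0.986, -0.132], [0.606, 0.166, 0.778], [0.789, -0.001, -0.615]]
force: [-0.1, -0.1, -1.7]
gripper_width: 0.077
wire in hanger [ 0.4  0.2 27.1] tilt 32.0 force [-0.1 -0.1 -1.7] tq [-1.16 -0.18 -0.02] grip 0.07664196143074102 q [ 0.59  1.15 -0.07  1.11 -0.58  1.56  0.92]
```

View pics/w5.png

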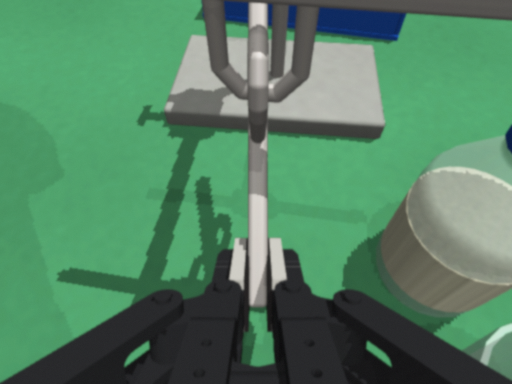

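```bash
python3 -m jog '-1 -0.5 0 -2.2 0 0 0; -1 -0.5 0 -4.4 0 0 0; -1 -0.5 0 -4.4 0 0 0; -1 -0.6 0 -2.9 0 0 0; -1 -1.8 0 -2.5 0 0 0; -1 0 0 0 0 0 0'; python3 chk.py low -12 12 32 -16 12 32 -20 12.5 32 -26 15 32 -36 18 32
```

```text
time_s: 9.9
tcp_pos: [0.6166, -0.2524, 0.0825]
orientation: [[-0.101, 0.986, -0.132], [0.606, 0.166, 0.778], [0.789, -0.001, -0.615]]
force: [-0.4, -0.1, -1.4]
gripper_width: 0.08
wire in hanger [-8.7  0.1 12.9] tilt 32.0 force [-0.4 -0.1 -1.4] tq [-1.18 -0.18  0.01] grip 0.07992426644608037 q [ 0.6   1.16 -0.07  1.06 -0.57  1.6   0.91]
[-2.8  0.2 -2. ] [ 0.    0.01 -0.05]
[-3.8 -0.  -1.4] [-0.  0. -0.]
[-3.9 -0.  -0.9] [-0.  0. -0.]
[-6.5 -0.   0.3] [-0.  0. -0.]
[-10.4  -0.   -0.6] [-0.  0. -0.]
```

```bash
python3 -m jog '-1 -2.8 0.1 -2 0 0 0; -1 -3.8 0 -1.4 0 0 0; -1 -3.9 0 -0.9 0 0 0; -1 -3 0 0.2 0 0 0; -1 -3.5 0 0.1 0 0 0;-1 0 0 0 0 0 0'; python3 chk.py low; python3 -c "
from h import *
snap('wrist','w6')
snap('scene','s6')
a=load('s6')['im'][130:280,170:330];cv2.imwrite('pics/s6c.png',np.hstack([cv2.resize(a,(400,375),interpolation=2),load('w6')['im'][:375,56:456]]))"
```

```text
time_s: 10.65
tcp_pos: [0.6189, -0.2656, 0.0713]
orientation: [[-0.101, 0.986, -0.132], [0.606, 0.166, 0.778], [0.789, -0.001, -0.614]]
force: [-0.3, -0.4, -1.8]
gripper_width: 0.079
wire in hanger [-26.    0.   15.3] tilt 32.0 force [-0.3 -0.4 -1.8] tq [-1.26 -0.2   0.02] grip 0.07913310984696623 q [ 0.61  1.2  -0.06  1.02 -0.57  1.62  0.92]
```

View pics/s6c.png

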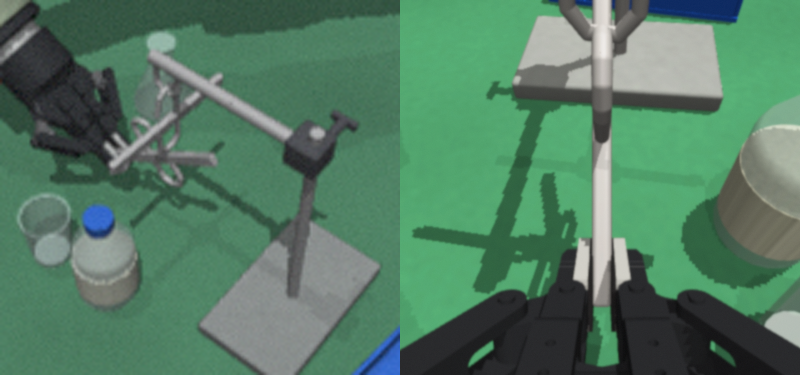

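The scene crop (left) shows the lower hook out of the upper eye. The load reads about 1.5 N, so it is free. Next I slide it out along its own bar.

```bash
python3 -m jog '-1 -11 0 -4 0 0 0; -1 -11 0 -4 0 0 0; -1 -11 0 -4 0 0 0; -1 -11 0 -4 0 0 0; -1 -11 0 -4 0 0 0;-1 0 0 0 0 0 0'; python3 chk.py low; python3 -c "
from h import *
snap('scene','s7')
a=load('s7')['im'][110:290,150:340];cv2.imwrite('pics/s7c.png',cv2.resize(a,(633,600),interpolation=2))"
```

```text
time_s: 11.5
tcp_pos: [0.6267, -0.3153, 0.0392]
orientation: [[-0.1, 0.986, -0.132], [0.606, 0.165, 0.778], [0.789, -0.002, -0.614]]
force: [-0.1, 0.0, -1.5]
gripper_width: 0.078
wire in hanger [-85.7   0.4  15.9] tilt 32.0 force [-0.1  0.  -1.5] tq [-1.24 -0.26 -0.01] grip 0.07804534156416733 q [ 0.64  1.31 -0.05  0.83 -0.56  1.71  0.91]
```

View pics/s7c.png

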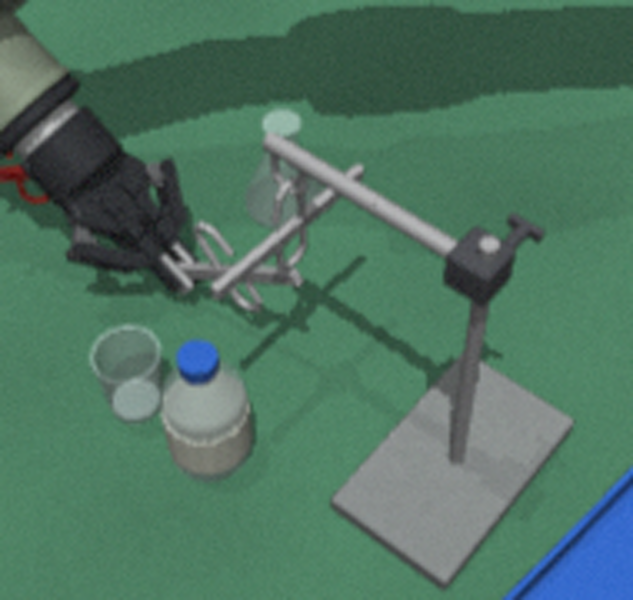

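```bash
python3 -m jog '-1 -4.4 0 -21.9 0 0 0; -1 -4.4 0 -21.9 0 0 0; -1 -4.4 0 -21.9 0 0 0; -1 30 0 -23 0 -5 0; -1 30 0 -23 0 -5 0; -1 27 0 -26 0 -5 0; -1 27 0 -26 0 -5 0;-1 24 0 -30 0 -5 0;-1 24 0 -30 0 -5 0; -1 20 0 -33 0 -5 0; -1 20 0 -33 0 -5 0; -1 0 0 0 0 -8 0; -1 0 0 0 0 0 0'
python3 - <<'E'
from h import *
s=telemetry.get_state();print(np.round(s['qpos'],2))
def place(th_inc,phi,side,sx=-1):
    # hanger +x = sx*tray x ; side=+1 tail leans to +y
    pass
delta([.50,-.2,.40],tool([1,0,0],[0,0,-1]))
E
```

```text
time_s: 13.18
tcp_pos: [0.6313, -0.3313, 0.3736]
orientation: [[-0.17, 0.985, -0.011], [0.983, 0.17, 0.07], [0.071, 0.002, -0.998]]
force: [0.1, 0.1, -1.9]
gripper_width: 0.08
[ 0.33  0.63  0.19  1.12 -0.17  1.44  0.68]
shift [ 153.2 -107.1  -15.8] turn [-0.26 -4.04  9.79]
```

```bash
cat >> h.py <<'E'
TC=np.array([.611,.208]); TX=np.array([.9987,-.051,0]); TY=np.array([.051,.9987,0])
def tray_h(comp,dx,dy,zmid,phi,side,sx=-1):
    """hanger pose leaning: comp +-1, side = dir of tail lean along TY"""
    a=np.deg2rad(phi); xh=sx*TX; zh=np.cos(a)*Zw+np.sin(a)*side*TY
    T=np.eye(4);T[:3,:3]=np.stack([xh,np.cross(zh,xh),zh],1)
    T[:3,3]=[*TC,zmid]+TX*dx+TY*(comp*.066+dy); return T
E
python3 - <<'E'
from h import *
G=np.load('G_low.npy')
for side in(1,-1):
    T=tray_h(1,0,0,.40,38,side)@G; print(side,T[:3].round(3)); delta(T[:3,3],T[:3,:3])
    T=tray_h(1,0,0,.40,0,side)@G; delta(T[:3,3],T[:3,:3])
E
```

```text
1 [[ 0.949 -0.04   0.314  0.546]
 [ 0.163 -0.787 -0.594  0.277]
 [ 0.271  0.615 -0.741  0.401]]
shift [614.7  19.3  16.4] turn [-46.43 -22.35  89.51]
shift [614.3  19.2  16.5] turn [-21.43  11.45 100.68]
-1 [[ 0.927 -0.04   0.373  0.546]
 [-0.259 -0.787  0.561  0.277]
 [ 0.271 -0.616 -0.74   0.4  ]]
shift [614.1  19.1  16.9] turn [  6.11  45.3  103.75]
shift [614.3  19.2  16.5] turn [-21.43  11.45 100.68]
```

```bash
python3 -m jog '-1 0 0 -35 0 0 0; -1 10 0 -35 0 0 0; -1 50 1.6 0 0 0 0; -1 50 1.6 0 0 0 0; -1 50 1.6 0 0 0 0; -1 50 1.6 0 0 0 0; -1 50 1.6 0 0 0 0; -1 50 1.6 0 0 0 0; -1 50 1.6 0 0 0 0; -1 50 1.6 0 0 0 0; -1 50 1.6 0 0 0 0; -1 50 1.6 0 0 0 0; -1 50 1.6 0 0 0 0; -1 50 1.6 0 0 0 0; -1 0 0 0 0 0 0'
python3 - <<'E'
from h import *
G=np.load('G_low.npy')
s=telemetry.get_state();print(np.round(s['qpos'],2))
for side in(1,-1):
    T=tray_h(1,0,0,.36,38,side)@G; delta(T[:3,3],T[:3,:3])
E
```

```text
time_s: 15.05
tcp_pos: [0.5481, 0.2678, 0.484]
orientation: [[-0.17, 0.985, -0.017], [0.983, 0.171, 0.071], [0.073, -0.005, -0.997]]
force: [-0.4, -0.4, -2.3]
gripper_width: 0.082
[-0.52  0.35  0.01  1.28 -0.07  1.49 -0.34]
shift [  0.7   0.  123.7] turn [-46.84 -22.19  89.61]
shift [ 1.000e-01 -1.000e-01  1.243e+02] turn [  5.7   45.54 103.62]
```

```bash
python3 -m jog '-1 0 0 10 -4.7 -2.2 9; -1 0 0 10 -4.7 -2.2 9; -1 0 0 10 -4.7 -2.2 9; -1 0 0 10 -4.7 -2.2 9; -1 0 0 10 -4.7 -2.2 9; -1 0 0 10 -4.7 -2.2 9; -1 0 0 10 -4.7 -2.2 9; -1 0 0 10 -4.7 -2.2 9; -1 0 0 10 -4.7 -2.2 9; -1 0 0 10 -4.7 -2.2 9; -1 0 0 0 0 0 0; -1 0 0 0 0 0 0'
python3 - <<'E'
from h import *
G=np.load('G_low.npy')
s=telemetry.get_state();print(np.round(s['qpos'],2))
for side in(1,):
  for z in (.2,.042):
    T=tray_h(1,0,0,z,38,side)@G; delta(T[:3,3],T[:3,:3])
snap('wrist','w8')
E
```

```text
time_s: 16.55
tcp_pos: [0.5742, 0.2447, 0.3934]
orientation: [[0.948, -0.051, 0.314], [0.155, -0.788, -0.596], [0.278, 0.613, -0.739]]
force: [0.2, 0.0, -1.9]
gripper_width: 0.079
[-1.07  0.52  0.39  1.49  0.54  1.38 -2.39]
shift [ -75.4 -142.5  114.1] turn [ 0.1  -0.03 -0.63]
shift [-119.2 -239.5  231. ] turn [ 0.1  -0.03 -0.63]
```

View pics/w8.png

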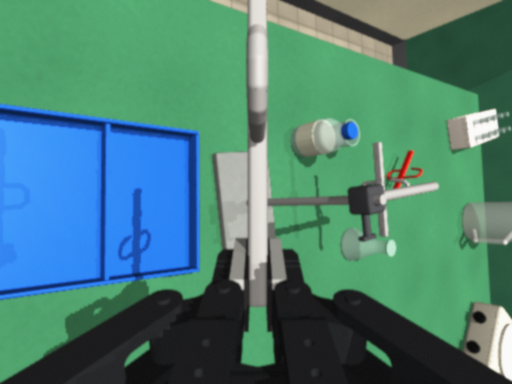

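Run:
```python
from h import *
G=np.load('G_low.npy')
for z in (.15,.06,.041,.038):
    T=tray_h(1,0.005,-.018,z,38,1)@G; delta(T[:3,3],T[:3,:3])
```

```text
shift [ -88.5 -159.1  163.5] turn [ 0.08 -0.05 -0.68]
shift [-113.6 -214.3  230.1] turn [ 0.08 -0.05 -0.68]
shift [-118.9 -225.9  244.1] turn [ 0.08 -0.05 -0.68]
shift [-119.7 -227.8  246.4] turn [ 0.08 -0.05 -0.68]
```

```bash
python3 -m jog '-1 -15 -26.5 27 0 0 -0.1; -1 -15 -26.5 27 0 0 -0.1; -1 -15 -26.5 27 0 0 -0.1; -1 -15 -26.5 27 0 0 -0.1; -1 -15 -26.5 27 0 0 -0.1; -1 -14 -26.5 28 0 0 -0.1; -1 -7 -15 18 0 0 -0.1; -1 -6 -14 17 0 0 0; -1 -6 -14 17 0 0 0; -1 0 0 0 0 0 0; -1 0 0 0 0 0 0'
python3 - <<'E'
from h import *
G=np.load('G_low.npy')
s=telemetry.get_state();print(np.round(s['qpos'],2))
for z in (.06,.041,.038):
    T=tray_h(1,0.005,-.018,z,38,1)@G; delta(T[:3,3],T[:3,:3])
snap('scene','s9');a=load('s9')['im'][180:384,240:470];cv2.imwrite('pics/s9c.png',cv2.resize(a,(690,612)[:2],interpolation=2)[:600])
E
```

```text
time_s: 17.98
tcp_pos: [0.5495, 0.259, 0.0815]
orientation: [[0.948, -0.042, 0.315], [0.163, -0.787, -0.596], [0.273, 0.616, -0.739]]
force: [-1.1, -1.0, -1.2]
gripper_width: 0.079
[-1.27  1.    0.64  1.73  0.24  0.8  -2.5 ]
shift [ -5.3 -12.9  15.5] turn [ 0.11 -0.09 -0.1 ]
shift [-10.5 -24.6  29.6] turn [ 0.11 -0.09 -0.1 ]
shift [-11.3 -26.5  31.8] turn [ 0.11 -0.09 -0.1 ]
```

View pics/s9c.png

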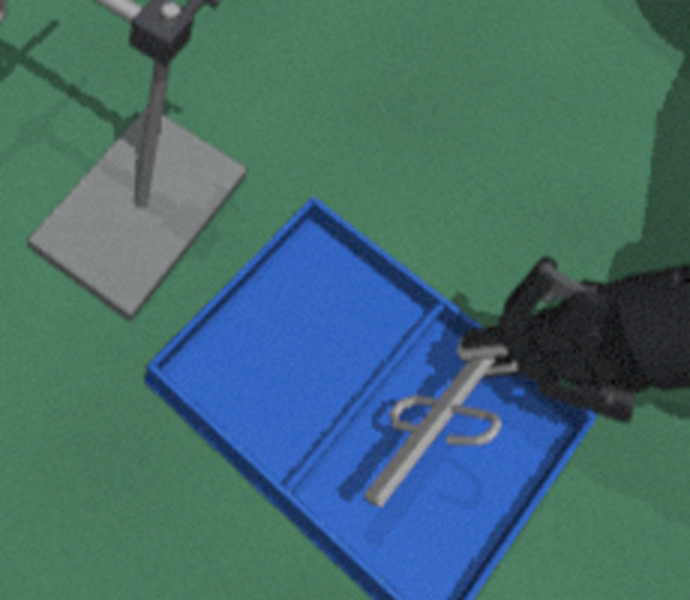

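Run:
```python
from h import *
s=telemetry.get_state();T=tcpT(s)
z=load('s9');P=cloud(z);hsv=cv2.cvtColor(z['im'],cv2.COLOR_BGR2HSV)
m=(P[...,2]>.02)&(hsv[...,2]<75)&(P[...,0]>.35)&(hsv[...,1]<90)
Q=(P[m]-T[:3,3])@T[:3,:3]*1000
Q=Q[(np.abs(Q)<[90,120,200]).all(1)&(Q[:,2]<25)]
for lo in range(-160,30,15):
    k=Q[(Q[:,2]>lo)&(Q[:,2]<=lo+15)]
    if len(k)>3: print(lo,len(k),np.percentile(k[:,0],[1,99]).round(),np.percentile(k[:,1],[1,99]).round(), (T[2,3]*1000+(k@T[:3,:3].T)[:,2].min()).round())
```

```text
-160 314 [-25.  39.] [-30.  36.] 176.0
-145 339 [-13.  39.] [-21.  37.] 168.0
-130 321 [-14.  39.] [-23.  37.] 162.0
-115 165 [-8. 38.] [-20.  38.] 157.0
-100 291 [-6. 21.] [-39.  41.] 124.0
-85 343 [-9. 21.] [-58.  61.] 99.0
-70 321 [-7. 19.] [-58.  61.] 92.0
-55 262 [-14.  19.] [-46.  51.] 81.0
-40 232 [-10.  15.] [-41.  39.] 81.0
-25 74 [-4. 14.] [-19.  19.] 82.0
-10 53 [-7. 11.] [-16.  17.] 76.0
5 18 [-5.  8.] [-11.  17.] 70.0
```

```bash
python3 -m jog '-1 -2.6 -6 7.4 0 0 0; -1 -2.6 -6 7.4 0 0 0; -1 -2.6 -6 7.4 0 0 0; -1 -2.7 -6.6 7.4 0 0 0; -1 0 0 0 0 0 0; -1 0 0 0 0 0 0'
python3 - <<'E'
from h import *
G=np.load('G_low.npy')
s=telemetry.get_state();print(np.round(s['qpos'],3),s['torque'])
for z in (.038,):
    T=tray_h(1,0.005,-.018,z,38,1)@G; delta(T[:3,3],T[:3,:3])
snap('scene','s10');a=load('s10')['im'][180:384,240:470];cv2.imwrite('pics/s10c.png',cv2.resize(a,(690,612)[:2],interpolation=2)[:600])
E
```

```text
time_s: 18.77
tcp_pos: [0.5496, 0.2588, 0.0406]
orientation: [[0.948, -0.042, 0.315], [0.163, -0.786, -0.597], [0.273, 0.617, -0.738]]
force: [0.3, 0.5, -0.6]
gripper_width: 0.082
[-1.269  1.075  0.641  1.724  0.193  0.746 -2.505] [0.88323294 0.59181837 0.01766163]
shift [-0.1 -1.4  1.3] turn [ 0.19 -0.09 -0.08]
```

View pics/s10c.png

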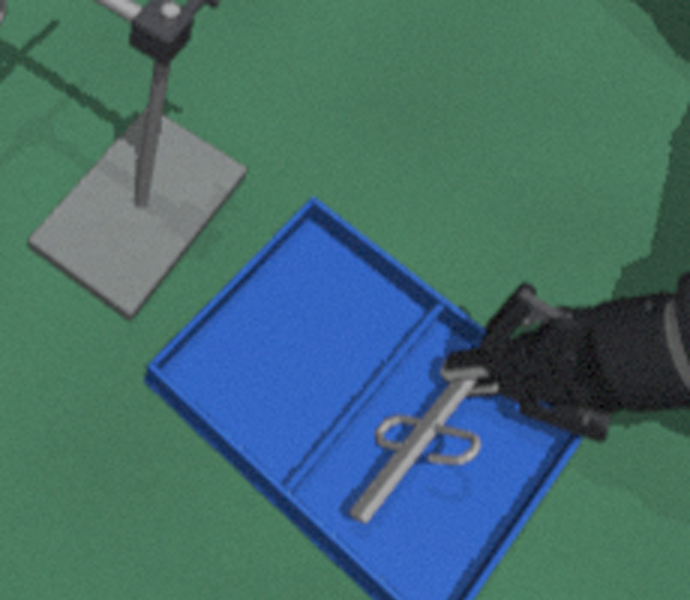

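```bash
python3 -m jog '-1 -0.5 -1.2 1.5 0 0 0; -1 0 0 0 0 0 0; -0.9 0 0 0 0 0 0; -0.75 0 0 0 0 0 0; -0.6 0 0 0 0 0 0; -0.5 0 0 0 0 0 0; -0.5 0 0 0 0 0 0'
python3 - <<'E'
from h import *
s=telemetry.get_state();print(np.round(s['force'],2))
snap('scene','s11');a=load('s11')['im'][180:384,240:470];cv2.imwrite('pics/s11c.png',cv2.resize(a,(690,612)[:2],interpolation=2)[:600])
snap('wrist','w11')
E
```

```text
time_s: 19.7
tcp_pos: [0.5495, 0.2588, 0.0385]
orientation: [[0.948, -0.042, 0.315], [0.163, -0.786, -0.597], [0.272, 0.617, -0.738]]
force: [-0.3, 1.0, -0.4]
gripper_width: 0.249
[-0.33  0.96 -0.35]
```

View pics/s11c.png

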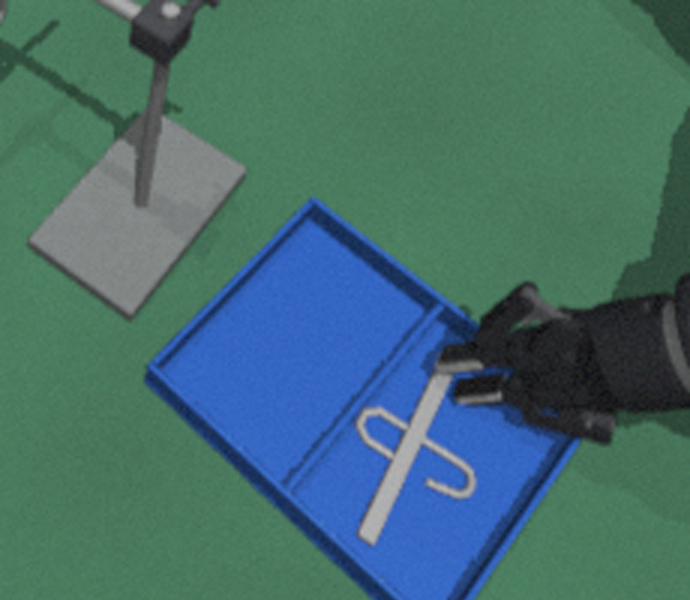

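View pics/w11.png

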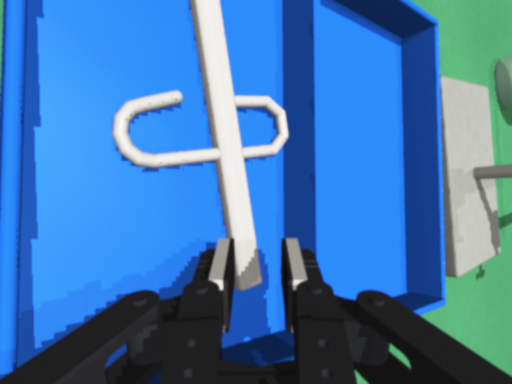

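```bash
python3 -m jog '-0.5 0 0 -8 0 0 0; -0.5 0 0 -10 0 0 0; -0.5 0 0 -10 0 0 0; -0.5 0 0 -20 0 0 0; -0.5 0 0 -30 0 0 0; -0.5 0 0 -40 0 0 0;-0.5 0 0 -40 0 0 0; -0.5 0 0 0 0 0 0'
python3 - <<'E'
from h import *
snap('scene','s12');a=load('s12')['im'][180:384,240:470];cv2.imwrite('pics/s12c.png',cv2.resize(a,(690,612)[:2],interpolation=2)[:600])
im,d,ci=snap('wrist','w12')
z=load('s12');P=cloud(z);hsv=cv2.cvtColor(z['im'],cv2.COLOR_BGR2HSV)
D=P-[*TC,0]; m=(hsv[...,1]<60)&(hsv[...,2]>90)&(np.abs(D@TX)<.1)&(np.abs(D@TY)<.13)&(P[...,2]<.06)
Q=D[m];print(len(Q),'x',(Q@TX).min(),(Q@TX).max(),'y',(Q@TY).min(),(Q@TY).max(),'z',Q[:,2].min(),np.median(Q[:,2]),Q[:,2].max())
E
```

```text
time_s: 20.8
tcp_pos: [0.4992, 0.3561, 0.157]
orientation: [[0.947, -0.04, 0.318], [0.165, -0.788, -0.593], [0.274, 0.614, -0.74]]
force: [0.5, -0.5, -0.3]
gripper_width: 0.251
611 x -0.07675108305723899 0.08330478527601577 y 0.0048062676721886185 0.09641404493582731 z 0.0016964934477112512 0.011301366223935122 0.01563675796437637
```

View pics/s12c.png

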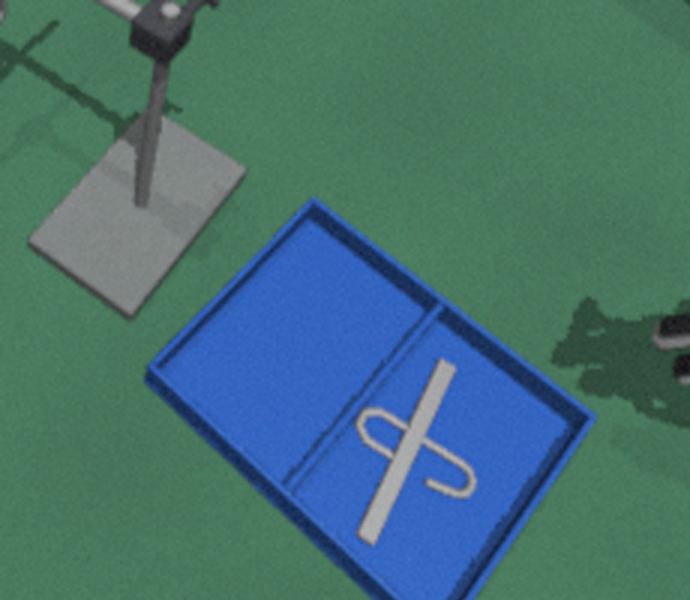

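View pics/w12.png

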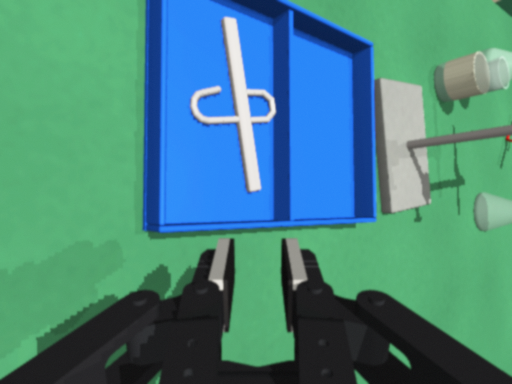

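The lower hanger lies flat and alone in the +y compartment, spanning tray y of 5 to 96 mm, with the gripper clear. Now for the upper one.

Run:
```python
from h import *
p,R=gpose(UU,.068,.172,20,1); print(p,R.round(2))
s=telemetry.get_state()
delta([s['tcp_pos'][0],s['tcp_pos'][1],.42],R); delta(p-R[:,2]*.20,R)
```

```text
[ 0.53853265 -0.19640699  0.172     ] [[ 0.94  0.03  0.34]
 [ 0.03 -1.    0.01]
 [ 0.34  0.   -0.94]]
shift [  72.1  163.4 -195.6] turn [37.33  1.36  8.74]
shift [-62.2 561.1 168.4] turn [37.33  1.36  8.74]
```

```bash
python3 -m jog '-0.2 14.4 32.7 -39 0 0 0; -0.2 14.4 32.7 -39 0 0 0; -0.2 14.4 32.7 -39 0 0 0; -0.2 14.4 32.7 -39 0 0 0; -0.2 14.4 32.7 -39 0 0 0; -0.2 0 0 0 9.3 0.3 2.2; -0.2 0 0 0 9.3 0.3 2.2; -0.2 0 0 0 9.3 0.3 2.2; -0.2 0 0 0 9.3 0.3 2.2; -0.2 0 0 0 0 0 0'
python3 - <<'E'
from h import *
p,R=gpose(UU,.068,.172,20,1)
delta(p-R[:,2]*.20,R); print(np.round(telemetry.get_state()['qpos'],2))
E
```

```text
time_s: 22.15
tcp_pos: [0.5006, 0.3492, 0.4199]
orientation: [[0.94, 0.023, 0.34], [0.022, -1.0, 0.009], [0.34, -0.001, -0.941]]
force: [-0.0, 0.2, 0.6]
gripper_width: 0.404
shift [-60.9 546.9  41.1] turn [ 0.08  0.14 -0.43]
[-1.39  0.28  0.72  1.67  0.04  0.99 -2.28]
```

```bash
python3 -m jog '-0.2 0 50 0 0 0 0; -0.2 0 50 0 0 0 0; -0.2 0 50 0 0 0 0; -0.2 0 50 0 0 0 0; -0.2 -6 50 4 0 0 0; -0.2 -9 50 4 0 0 0; -0.2 -9 50 5 0 0 0; -0.2 -9 50 5 0 0 0; -0.2 -9 50 5 0 0 0; -0.2 -9 50 8 0 0 -0.4; -0.2 -9 47 10 0 0 0; -0.2 0 0 0 0 0 0; -0.2 0 0 0 0 0 0'
python3 - <<'E'
from h import *
p,R=gpose(UU,.068,.172,20,1)
delta(p-R[:,2]*.14,R); print(np.round(telemetry.get_state()['qpos'],2))
snap('wrist','w13')
z=load('w13');P=cloud(z);hsv=cv2.cvtColor(z['im'],cv2.COLOR_BGR2HSV)
g=(hsv[...,1]<70)&(hsv[...,2]>90)
m=g&(P[...,2]>.15)&(P[...,2]<.19)&(P[...,0]>.5)&(P[...,0]<.75)&(abs(P[...,1]+.19)<.04)
Q=np.array([onplane(z,u,v,.179)[:2]*1000 for v,u in np.argwhere(m)])
r=cv2.fitLine(Q.astype(np.float32),cv2.DIST_HUBER,0,.01,.01).ravel(); e=(Q-r[2:])@r[:2]
print(len(Q),r[:2],(r[2:]+r[:2]*e.min()).round(1),(r[2:]+r[:2]*e.max()).round(1),np.median(P[m][:,2]))
E
```

```text
time_s: 23.78
tcp_pos: [0.4701, -0.1832, 0.3666]
orientation: [[0.939, 0.034, 0.341], [0.033, -0.999, 0.007], [0.341, 0.005, -0.94]]
force: [0.6, -0.4, 0.1]
gripper_width: 0.402
shift [-2.7 15.1 66.2] turn [0.2  0.04 0.24]
[-1.3  -0.29  1.42  2.02  0.31  0.83 -1.54]
992 [0.9995081  0.03136136] [ 527.1 -197. ] [ 686.3 -192. ] 0.17931387706097168
```

View pics/w13.png

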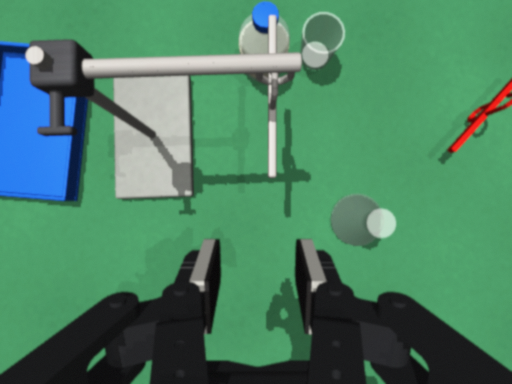

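The arm's null space drifted to the limits (q2 = -0.29, q3 = 1.42), leaving it 15 mm short. I'll unwind it over the tray side and come back in a better posture.

```bash
python3 -m jog '-0.2 9 -50 -10 0 0 0; -0.2 9 -50 -10 0 0 0; -0.2 9 -50 -5 0 0 0; -0.2 9 -50 -5 0 0 0; -0.2 9 -50 0 0 0 0; -0.2 9 -50 0 0 0 0; -0.2 9 -50 0 0 0 0; -0.2 9 -50 0 0 0 0; -0.2 0 -50 0 0 0 0; -0.2 0 0 0 3.4 0 -9.4; -0.2 0 0 0 3.4 0 -9.4; -0.2 0 0 0 3.4 0 -9.4; -0.2 0 0 0 3.4 0 -9.4; -0.2 0 0 0 3.4 0 -9.4; -0.2 0 0 0 3.4 0 -9.4; -0.2 0 0 0 3.4 0 -9.4; -0.2 0 0 0 3.4 0 -9.4; -0.2 0 0 0 3.4 0 -9.4;-0.2 0 0 0 0 0 0'
python3 - <<'E'
from h import *
print(np.round(telemetry.get_state()['qpos'],2))
p,R=gpose(UU,.068,.172,20,1)
R2=tool([1,0,0],[0,0.34,-.94])
delta([.50,-.19,.40],R2)
E
```

```text
time_s: 26.2
tcp_pos: [0.5134, 0.2678, 0.4152]
orientation: [[-0.028, 1.0, -0.011], [0.942, 0.03, 0.334], [0.334, -0.001, -0.942]]
force: [-0.1, -0.2, -1.5]
gripper_width: 0.403
[-0.75  0.28  0.44  1.63 -0.48  1.19 -0.14]
shift [-436.   -27.3 -138.6] turn [-0.63  0.35  1.63]
```

```bash
python3 -m jog '-0.2 -48 -3 -15.4 0 0 0; -0.2 -48 -3 -15.4 0 0 0; -0.2 -48 -3 -15.4 0 0 0; -0.2 -48 -3 -15.4 0 0 0; -0.2 -48 -3 -15.4 0 0 0; -0.2 -48 -3 -15.4 0 0 0; -0.2 -48 -3 -15.4 0 0 0; -0.2 -48 -3 -15.4 0 0 0; -0.2 -48 -3 -15.4 0 0 0; -0.2 0 0 0 0 0 0'
python3 - <<'E'
from h import *
print(np.round(telemetry.get_state()['qpos'],2))
p,R=gpose(UU,.068,.172,20,1)
delta(p-R[:,2]*.16,R)
E
```

```text
time_s: 27.45
tcp_pos: [0.4999, -0.1894, 0.4015]
orientation: [[-0.021, 1.0, -0.008], [0.943, 0.023, 0.333], [0.334, -0.001, -0.943]]
force: [-0.4, 1.0, -0.5]
gripper_width: 0.399
[-0.03  0.4   0.65  1.56 -0.51  1.49  0.73]
shift [-34.2 -16.2  71.8] turn [-30.27   0.44  84.26]
```

```bash
python3 -m jog '-0.2 0 0 0 -3.4 0 9.4; -0.2 0 0 0 -3.4 0 9.4; -0.2 0 0 0 -3.4 0 9.4; -0.2 0 0 0 -3.4 0 9.4; -0.2 0 0 0 -3.4 0 9.4; -0.2 0 0 0 -3.4 0 9.4; -0.2 0 0 0 -3.4 0 9.4; -0.2 0 0 0 -3.3 0 9.2; -0.2 0 0 0 -3.3 0.4 9.2; -0.2 0 0 0 0 0 0'
python3 - <<'E'
from h import *
print(np.round(telemetry.get_state()['qpos'],2))
p,R=gpose(UU,.068,.172,20,1)
delta(p-R[:,2]*.14,R)
E
```

```text
time_s: 28.7
tcp_pos: [0.5008, -0.184, 0.4024]
orientation: [[0.936, 0.042, 0.349], [0.04, -0.999, 0.013], [0.349, 0.002, -0.937]]
force: [-0.7, 0.5, -0.3]
gripper_width: 0.399
[-0.63  0.1   1.05  1.91 -0.31  0.88 -0.97]
shift [-44.5  13.3  88.9] turn [-0.14 -0.43  0.64]
```

```bash
python3 -m jog '-0.2 -15 4.5 30 0 -0.2 0.3; -0.2 -15 4.5 30 0 -0.2 0.3; -0.2 -14.5 4.3 29 0 0 0; -0.2 0 0 0 0 0 0; -0.2 0 0 0 0 0 0'
python3 - <<'E'
from h import *
print(np.round(telemetry.get_state()['qpos'],2))
p,R=gpose(UU,.068,.172,20,1)
delta(p,R)
snap('wrist','w14')
E
```

```text
time_s: 29.32
tcp_pos: [0.4904, -0.2004, 0.3048]
orientation: [[0.939, 0.032, 0.342], [0.031, -0.999, 0.011], [0.343, 0.001, -0.939]]
force: [0.2, -0.8, 1.5]
gripper_width: 0.4
[-0.42  0.25  0.93  2.06 -0.59  0.7  -0.66]
shift [-1.000e-01 -2.500e+00  1.413e+02] turn [ 0.   -0.04  0.08]
```

View pics/w14.png

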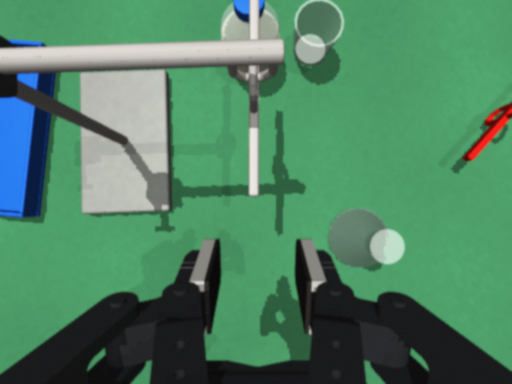

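The upper bar's near end (253,192) is lined up between the fingers, and nothing else is near. Advancing.

```bash
python3 -m jog '-0.2 0 -1 30 0 0 0; -0.2 0 -1 30 0 0 0; -0.2 0 -0.5 30 0 0 0; -0.2 0 0 25 0 0 0; -0.2 0 0 15 0 0 0; -0.2 0 0 10 0 0 0; -0.2 0 0 0 0 0 0; -0.2 0 0 0 0 0 0'
python3 - <<'E'
from h import *
print(np.round(telemetry.get_state()['qpos'],2))
p,R=gpose(UU,.068,.172,20,1)
delta(p,R)
snap('wrist','w15')
E
```

```text
time_s: 30.38
tcp_pos: [0.5379, -0.196, 0.1731]
orientation: [[0.939, 0.032, 0.343], [0.03, -0.999, 0.011], [0.343, 0.0, -0.939]]
force: [0.6, -0.0, -0.7]
gripper_width: 0.4
[-0.14  0.51  0.59  2.09 -1.01  0.48 -0.31]
shift [0.2 0.4 1.2] turn [ 0.   -0.05  0.05]
```

View pics/w15.png

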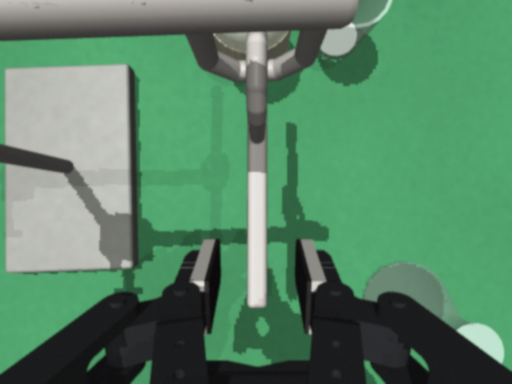

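```bash
cat > kin.py <<'E'
import numpy as np
from scipy.spatial.transform import Rotation as R
from scipy.optimize import least_squares
D=[([-1.36,.521,-.036,1.599,.021,1.021,-.113],[.173,.601,.25],[[-.961,.277,0],[.277,.961,0],[0,0,-1]]),
([0.3343762,0.85291954,0.47226137,1.02468938,-0.67846951,1.75175609,0.91839874],[0.6245,-0.3048,0.3162],[[-0.143,0.987,-0.079],[0.855,0.163,0.492],[0.498,0.003,-0.867]]),
([0.64057795,1.11969572,-0.03196799,0.81469067,-0.64986153,1.93213077,0.77980261],[0.6249,-0.3062,0.2294],[[-0.087,0.986,-0.141],[0.547,0.165,0.821],[0.833,-0.005,-0.554]]),
([0.43106496,0.8067899,0.13675362,1.17757814,-0.36607895,1.41613664,0.80552246],[0.6257,-0.3147,0.2341],[[-0.152,0.986,-0.063],[0.926,0.165,0.34],[0.346,-0.007,-0.938]]),
([-1.269,1.075,0.641,1.724,0.193,0.746,-2.505],[0.5496,0.2588,0.0406],[[0.948,-0.042,0.315],[0.163,-0.786,-0.597],[0.273,0.617,-0.738]]),
([-0.52,0.35,0.01,1.28,-0.07,1.49,-0.34],[0.5481,0.2678,0.484],[[-0.17,0.985,-0.017],[0.983,0.171,0.071],[0.073,-0.005,-0.997]]),
([-0.14,0.51,0.59,2.09,-1.01,0.48,-0.31],[0.5379,-0.196,0.1731],[[0.939,0.032,0.343],[0.03,-0.999,0.011],[0.343,0.,-0.939]]),
([-0.63,0.1,1.05,1.91,-0.31,0.88,-0.97],[0.5008,-0.184,0.4024],[[0.936,0.042,0.349],[0.04,-0.999,0.013],[0.349,0.002,-0.937]])]
def fk(q,L,sg,off=(0,)*7):
    h,l1,l2,l3=L[:4]
    p=np.array([0,0,h]);M=R.identity()
    ax='zyzyzyz'
    for i in range(7):
        M=M*R.from_euler(ax[i],sg[i]*q[i]+off[i])
        if i in(1,): p=p+M.apply([L[4],0,l1])
        if i==3: p=p+M.apply([L[5],0,l2])
        if i==5: p=p+M.apply([L[6],0,l3])
    return p,M.as_matrix()
if __name__=='__main__':
    import itertools
    best=[]
    for sg in itertools.product((1,-1),repeat=4):
      s=[sg[0],1,sg[1],1,sg[2],1,sg[3]]
      def f(x):
        r=[]
        for q,p,M in D:
            a,b=fk(q,x[:7],s,x[7:14]); r+=list((a-p)*3)+list((b-np.array(M)).ravel()*.5)
        return r
      for o7 in (0,1.57,-1.57,3.14):
        x0=np.r_[.3,.4,.4,.25,0,0,0,np.zeros(7)]; x0[13]=o7
        o=least_squares(f,x0); best.append((o.cost,s,o.x))
    best.sort(key=lambda b:b[0])
    for b in best[:3]: print(b[0],b[1],b[2].round(3))
    np.save('kin.npy',np.r_[best[0][1],best[0][2]])
E
python3 kin.py; python3 path2d.py >/dev/null
python3 - <<'E'
from path2d import *
# best clearance for passing at given tilt: tip passing configs
for kind in('rod',):
  for t in (15,18,20,22,25,28,32):
    th=np.deg2rad(t)
    # wx from 0 to -22; at each wx choose best wz
    print(t,[(x,)+max((round(clear(x,z,th,kind),1),z) for z in np.arange(10.5,30,.5)) for x in (-2,-4,-6,-8,-10,-12,-15,-18,-21)])
E
```

```text
0.004448404069033575 [-1, 1, -1, 1, -1, 1, -1] [ 3.19e-01  5.00e-01  4.18e-01  2.99e-01  0.00e+00 -7.00e-03 -1.90e-02
 -4.40e-02 -6.00e-03 -4.80e-02 -2.90e-02 -1.00e-03  4.90e-02  1.50e+00]
0.004448404069033878 [-1, 1, 1, 1, 1, 1, -1] [ 3.190e-01 -5.000e-01 -4.180e-01  2.990e-01 -0.000e+00  7.000e-03
 -1.900e-02 -4.400e-02  3.136e+00  4.800e-02 -2.900e-02  1.000e-03
 -3.093e+00  1.500e+00]
0.0044484040690347185 [-1, 1, -1, 1, 1, 1, -1] [ 3.190e-01  5.000e-01 -4.180e-01  2.990e-01  0.000e+00  7.000e-03
 -1.900e-02 -4.400e-02 -6.000e-03 -4.800e-02  3.112e+00  1.000e-03
 -3.093e+00  1.500e+00]
15 [(-2, np.float64(5.2), np.float64(26.0)), (-4, np.float64(3.8), np.float64(23.5)), (-6, np.float64(2.6), np.float64(20.5)), (-8, np.float64(1.6), np.float64(17.0)), (-10, np.float64(1.6), np.float64(14.0)), (-12, np.float64(2.1), np.float64(12.5)), (-15, np.float64(2.0), np.float64(12.0)), (-18, np.float64(2.1), np.float64(12.5)), (-21, np.float64(3.0), np.float64(13.0))]
18 [(-2, np.float64(5.3), np.float64(25.5)), (-4, np.float64(4.0), np.float64(23.0)), (-6, np.float64(2.9), np.float64(19.5)
[... 1443 characters left out ...]
oat64(4.7), np.float64(20.0)), (-6, np.float64(4.1), np.float64(15.5)), (-8, np.float64(3.5), np.float64(13.5)), (-10, np.float64(2.6), np.float64(13.0)), (-12, np.float64(2.1), np.float64(12.5)), (-15, np.float64(2.0), np.float64(12.0)), (-18, np.float64(2.1), np.float64(12.5)), (-21, np.float64(3.0), np.float64(13.0))]
32 [(-2, np.float64(5.9), np.float64(23.0)), (-4, np.float64(5.1), np.float64(18.0)), (-6, np.float64(4.5), np.float64(14.5)), (-8, np.float64(3.5), np.float64(13.5)), (-10, np.float64(2.6), np.float64(13.0)), (-12, np.float64(2.1), np.float64(12.5)), (-15, np.float64(2.0), np.float64(12.0)), (-18, np.float64(2.1), np.float64(12.5)), (-21, np.float64(3.0), np.float64(13.0))]
```

```bash
cat > sim.py <<'E'
from kin import *
from h import *
k=np.load('kin.npy'); SG=k[:7]; X=k[7:]
lo=np.array([-2.91,-.3,-1.5,.17,-1.26,.16,-2.52]);hi=np.array([2.91,2.13,1.42,2.43,4.41,1.93,2.52])
def F(q): return fk(q,X[:7],SG,X[7:14])
def err(q,T):
    p,M=F(q); return np.r_[T[:3,3]-p, Rot.from_matrix(T[:3,:3]@M.T).as_rotvec()*.3]
def ik(T,q0):
    f=lambda q: np.r_[err(q,T)*30,(q-q0)*.02]
    o=least_squares(f,np.clip(q0,lo+1e-3,hi-1e-3),bounds=(lo,hi)); return o.x,np.abs(err(o.x,T)).max()
def follow(q,Ts):
    for T in Ts:
        q,e=ik(T,q); print(q.round(2),'err',round(e,4))
    return q
E
python3 - <<'E'
from sim import *
for q,p,M in D:
    a,b=F(q);print((np.array(a)-p).round(3),end=' ')
print()
s=telemetry.get_state();q=np.array(s['qpos'])
p,M=F(q);T0=np.eye(4);T0[:3,:3]=M;T0[:3,3]=p
# correct model bias: express targets in model via same relative offset
B=T0@np.linalg.inv(tcpT(s))
W=np.array([*MID,.216]);H0=hpose(W,UU,0,44,0)
for inc in (20,8,0):
    p,Rm=gpose(UU,.068,.172,inc,1);T=np.eye(4);T[:3,:3]=Rm;T[:3,3]=p;G=np.linalg.inv(H0)@T
    print('inc',inc)
    follow(q,[B@T]+[B@hpose(W,UU,*w)@G for w in [(0,37,0),(0,36,7.5),(0,35,15),(0,30,21),(-4,22.3,22),(-8,15,22),(-12,12.3,22),(-20,12.5,22),(-36,15,22),(-95,16,22)]])
E
```

```text
[-0.002  0.005  0.006] [-0.    -0.    -0.006] [ 0.005  0.004 -0.   ] [ 0.001 -0.002  0.003] [-0.013 -0.006 -0.003] [-0.003  0.003  0.004] [ 0.006 -0.003 -0.004] [-0.006 -0.004  0.001] 
inc 20
[-0.13  0.51  0.59  2.09 -1.01  0.48 -0.31] err 0.0
[-0.15  0.5   0.61  2.09 -0.99  0.49 -0.33] err 0.0
[ 0.1   0.45  0.31  2.16 -1.26  0.32 -0.02] err 0.0
[ 0.59  0.45 -0.25  2.17 -1.26  0.16  0.08] err 0.0169
[ 0.78  0.48 -0.44  2.16 -1.26  0.16  0.15] err 0.0334
[ 0.83  0.47 -0.49  2.17 -1.26  0.16  0.17] err 0.0349
[ 0.86  0.45 -0.51  2.18 -1.26  0.16  0.17] err 0.0337
[ 0.88  0.45 -0.52  2.19 -1.26  0.16  0.18] err 0.0335
[ 0.91  0.45 -0.54  2.21 -1.26  0.16  0.19] err 0.0344
[ 0.96  0.46 -0.58  2.23 -1.26  0.16  0.22] err 0.0364
[ 1.19  0.49 -0.71  2.31 -1.26  0.16  0.35] err 0.0392
inc 8
[-0.27  0.61  0.76  1.95 -0.75  0.71 -0.6 ] err 0.0
[-0.27  0.6   0.77  1.94 -0.73  0.72 -0.61] err 0.0
[-0.21  0.56  0.68  2.03 -0.9   0.57 -0.44] err 0.0
[-0.11  0.53  0.56  2.1  -1.16  0.45 -0.17] err 0.0
[ 0.33  0.46  0.01  2.16 -1.26  0.2   0.01] err 0.0
[ 0.44  0.44 -0.11  2.18 -1.26  0.16  0.04] er
[... 154 characters left out ...]
6] err 0.0012
[ 0.52  0.42 -0.16  2.23 -1.26  0.16  0.08] err 0.005
[ 0.69  0.41 -0.27  2.31 -1.26  0.16  0.17] err 0.0157
inc 0
[-0.3   0.69  0.82  1.85 -0.64  0.87 -0.71] err 0.0
[-0.31  0.68  0.83  1.84 -0.63  0.88 -0.72] err 0.0
[-0.27  0.63  0.77  1.93 -0.75  0.73 -0.61] err 0.0
[-0.21  0.58  0.68  2.01 -0.91  0.58 -0.44] err 0.0
[-0.14  0.54  0.59  2.07 -1.08  0.48 -0.26] err 0.0
[-0.13  0.52  0.58  2.09 -1.11  0.47 -0.22] err 0.0
[-0.13  0.51  0.59  2.1  -1.09  0.47 -0.23] err 0.0
[-0.13  0.5   0.59  2.11 -1.09  0.47 -0.22] err 0.0
[-0.12  0.49  0.59  2.13 -1.11  0.46 -0.19] err 0.0
[-0.1   0.49  0.56  2.17 -1.15  0.44 -0.13] err 0.0
[ 0.14  0.43  0.32  2.29 -1.26  0.31  0.07] err 0.0
```

Tilting to 22° needs the tool nearly upright at the grasp to stay within the wrist range, since q6 runs low when leaning. So I turn the tool about the grasp point to about 3° of inclination before closing.

```bash
python3 -m jog '-0.2 0 0 0 0 -6 0; -0.2 0 0 0 0 -6 0; -0.2 0.3 0.4 1 0 -5 0; -0.2 0 0 0 0 0 0; -0.2 0 0 0 0 0 0'
python3 - <<'E'
from h import *
print(np.round(telemetry.get_state()['qpos'],2))
p,R=gpose(UU,.068,.172,3,1)
delta(p,R)
snap('wrist','w16');snap('scene','s16')
a=load('s16')['im'][90:240,150:310];cv2.imwrite('pics/s16c.png',np.hstack([cv2.resize(a,(400,375),interpolation=2),load('w16')['im'][:375,56:456]]))
E
```

```text
time_s: 31.05
tcp_pos: [0.5377, -0.1965, 0.1714]
orientation: [[0.998, 0.031, 0.054], [0.031, -1.0, 0.002], [0.054, -0.0, -0.999]]
force: [-0.7, -0.6, 0.8]
gripper_width: 0.4
[-0.29  0.67  0.82  1.88 -0.7   0.84 -0.65]
shift [ 0.9 -0.  -0.5] turn [-0.01 -0.08 -0.  ]
```

View pics/s16c.png

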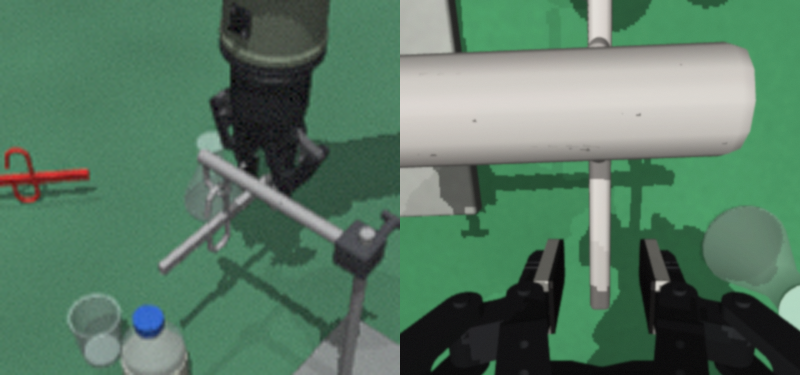

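The gripper stands clear on the robot side of the rod, with the bar (right image, x≈600) centred between the pads. Closing.

```bash
python3 -m jog '-0.4 0 0 0 0 0 0; -0.6 0 0 0 0 0 0; -0.8 0 0 0 0 0 0; -1 0 0 0 0 0 0; -1 0 0 0 0 0 0; -1 0 0 0 0 0 0'
python3 - <<'E'
from h import *
s=telemetry.get_state();print(s['force'],s['gripper_width'],np.round(s['qpos'],2))
n=np.cross(Zw,UU); print('lat',(np.array(s['tcp_pos'])-[*MID,.172])@n)
W=np.array([*MID,.216]); T0=hpose(W,UU,0,44,0); G=np.linalg.inv(T0)@tcpT(s); np.save('G_up.npy',G)
w=[(0,40.5,0),(0,37,0),(0,36.5,3.75),(0,36,7.5),(0,35.5,11.2),(0,35,15),(0,33,18.5),(0,30,22),(-1,28,22),(-2,25,22),(-4,22,22),(-6,18,22),(-8,14.8,22),(-10,13,22),(-12,12.3,22),(-15,12.1,22),(-18,12.4,22),(-21,13,22),(-26,15,22),(-36,18,22)]
rows([hpose(W,UU,*i)@G for i in w],tcpT(s))
E
```

```text
time_s: 31.9
tcp_pos: [0.5381, -0.1965, 0.1713]
orientation: [[0.998, 0.031, 0.052], [0.031, -1.0, 0.001], [0.052, 0.0, -0.999]]
force: [-0.0, -1.5, 0.7]
gripper_width: 0.08
[-0.00416266 -1.52220511  0.67562207] 0.07988704762310987 [-0.29  0.67  0.82  1.88 -0.69  0.84 -0.65]
lat 4.58891209980876e-05
[ 0.2  0.  -3.5] [ 0.  0. -0.]
[ 0.2  0.  -3.5] [ 0. -0. -0.]
[2.4 0.  4. ] [-0.    3.75  0.  ]
[2.3 0.  4. ] [-0.    3.75  0.  ]
[ 2.3 -0.   4. ] [-0.   3.7  0. ]
[ 2.3 -0.   4.1] [-0.   3.8  0. ]
[2.1 0.  2.2] [-0.   3.5  0. ]
[1.9 0.  1.2] [-0.   3.5  0. ]
[-0.9  0.  -2. ] [ 0.  0. -0.]
[-0.8  0.  -3. ] [ 0.  0. -0.]
[-1.8 -0.  -3.1] [ 0.  0. -0.]
[-1.8  0.  -4.1] [ 0.  0. -0.]
[-1.8  0.  -3.3] [ 0.  0. -0.]
[-1.9 -0.  -1.9] [ 0.  0. -0.]
[-2.  -0.  -0.8] [ 0.  0. -0.]
[-3.  -0.  -0.4] [ 0.  0. -0.]
[-3.  -0.   0.1] [ 0.  0. -0.]
[-3.  -0.   0.4] [ 0.  0. -0.]
[-5.1 -0.   1.7] [ 0.  0. -0.]
[-10.1  -0.    2.5] [ 0.  0. -0.]
```

```bash
python3 -m jog '-1 0.2 0 -3.5 0 0 0; -1 0.2 0 -3.5 0 0 0; -1 2.4 0 4 0 3.75 0; -1 2.3 0 4 0 3.75 0; -1 2.3 0 4 0 3.7 0; -1 2.3 0 4.1 0 3.8 0; -1 2.1 0 2.2 0 3.5 0; -1 1.9 0 1.2 0 3.5 0; -1 0 0 0 0 0 0; -1 0 0 0 0 0 0'; python3 chk.py up -1 28 22 -2 25 22 -4 22 22 -6 18 22 -8 14.8 22
```

```text
time_s: 33.15
tcp_pos: [0.5548, -0.1961, 0.1622]
orientation: [[0.906, 0.031, 0.422], [0.028, -1.0, 0.013], [0.422, -0.0, -0.907]]
force: [1.0, -0.2, -1.6]
gripper_width: 0.082
wire in hanger [ 0.4 -0.2 29.9] tilt 22.0 force [ 1.  -0.2 -1.6] tq [-0.01  0.76  0.06] grip 0.0823767952248044 q [ 0.02  0.5   0.39  2.12 -1.19  0.36 -0.11]
[-1.3 -0.1 -1.9] [-0.02  0.04 -0.01]
[-0.8  0.  -3. ] [ 0.  0. -0.]
[-1.8 -0.  -3.1] [ 0.  0. -0.]
[-1.8  0.  -4.1] [ 0.  0. -0.]
[-1.8  0.  -3.3] [ 0.  0. -0.]
```

```bash
python3 -m jog '-1 -1.3 0 -1.9 0 0 0; -1 -0.8 0 -3 0 0 0; -1 -1.8 0 -3.1 0 0 0; -1 -1.8 0 -4.1 0 0 0; -1 -1.8 0 -3.3 0 0 0; -1 0 0 0 0 0 0'; python3 chk.py up -10 13 22 -12 12.3 22 -15 12.1 22 -18 12.4 22 -21 13 22 -26 15 22 -36 18 22
```

```text
time_s: 33.9
tcp_pos: [0.5411, -0.1964, 0.173]
orientation: [[0.906, 0.031, 0.422], [0.028, -1.0, 0.013], [0.423, 0.0, -0.906]]
force: [0.1, 0.1, -1.2]
gripper_width: 0.078
wire in hanger [-8.3  0.  14.6] tilt 22.0 force [ 0.1  0.1 -1.2] tq [ 0.03  0.76 -0.05] grip 0.07755069884458823 q [ 0.    0.46  0.42  2.14 -1.17  0.37 -0.13]
[-1.6  0.  -1.8] [-0.01 -0.02 -0.  ]
[-2.  -0.  -0.8] [ 0.  0. -0.]
[-3.  -0.  -0.4] [ 0.  0. -0.]
[-3.  -0.   0.1] [ 0.  0. -0.]
[-3.  -0.   0.4] [ 0.  0. -0.]
[-5.1 -0.   1.7] [ 0.  0. -0.]
[-10.1  -0.    2.5] [ 0.  0. -0.]
```

```bash
python3 -m jog '-1 -1.6 0 -1.8 0 0 0; -1 -2 0 -0.8 0 0 0; -1 -3 0 -0.4 0 0 0; -1 -3 0 0.1 0 0 0; -1 -3 0 0.4 0 0 0; -1 -2.5 0 0.9 0 0 0; -1 -2.6 0 0.8 0 0 0; -1 -5 0 1.2 0 0 0; -1 -5 0 1.3 0 0 0; -1 0 0 0 0 0 0'; python3 chk.py up -36 25 16 -50 30 10 -65 35 4 -85 40 0
python3 - <<'E'
from h import *
snap('scene','s17')
a=load('s17')['im'][90:240,150:310];cv2.imwrite('pics/s17c.png',cv2.resize(a,(640,600),interpolation=2))
E
```

```text
time_s: 35.15
tcp_pos: [0.5164, -0.1972, 0.1593]
orientation: [[0.906, 0.031, 0.422], [0.028, -1.0, 0.013], [0.422, -0.0, -0.907]]
force: [-0.1, -0.3, -1.7]
gripper_width: 0.077
wire in hanger [-36.3  -0.2  18.2] tilt 22.0 force [-0.1 -0.3 -1.7] tq [-0.11  0.71 -0.02] grip 0.07688165380076215 q [ 0.13  0.44  0.27  2.2  -1.22  0.29 -0.03]
[-1.6 -0.1 -4.3] [-0.02 -5.98 -0.04]
[-16.1  -0.   -8.4] [ 0. -6. -0.]
[-17.5  -0.  -10.1] [ 0. -6. -0.]
[-22.1  -0.   -7. ] [ 0. -4. -0.]
```

View pics/s17c.png

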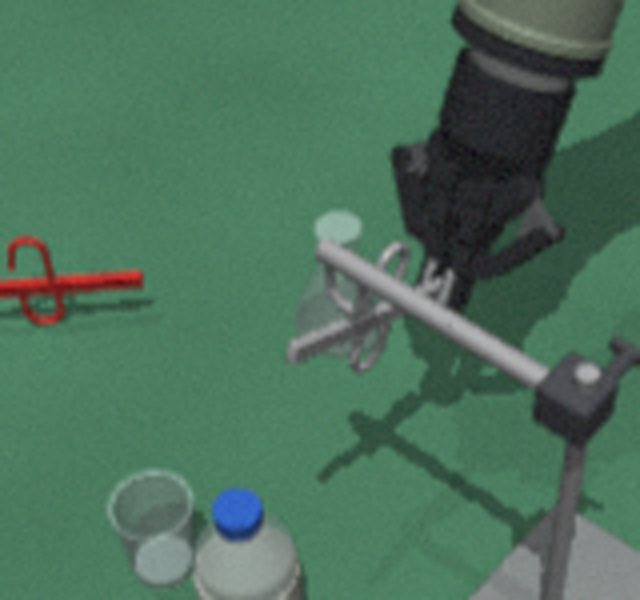

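```bash
python3 -m jog '-1 -0.8 0 -2.1 0 -3 0; -1 -0.8 0 -2.2 0 -3 0; -1 -8 0 -4.2 0 -3 0; -1 -8.1 0 -4.2 0 -3 0; -1 -8.7 0 -5 0 -3 0; -1 -8.8 0 -5.1 0 -3 0; -1 -11 0 -3.5 0 -2 0; -1 -11.1 0 -3.5 0 -2 0; -1 -10 0 0 0 0 0; -1 0 0 0 0 0 0'; python3 chk.py up
python3 - <<'E'
from h import *
snap('scene','s18')
a=load('s18')['im'][90:240,150:310];cv2.imwrite('pics/s18c.png',cv2.resize(a,(640,600),interpolation=2))
E
```

```text
time_s: 36.45
tcp_pos: [0.4432, -0.1993, 0.1765]
orientation: [[0.998, 0.031, 0.052], [0.031, -1.0, 0.002], [0.052, -0.001, -0.999]]
force: [0.0, 0.2, -2.6]
gripper_width: 0.081
wire in hanger [-94.9  -0.1  38.7] tilt 0.0 force [ 0.   0.2 -2.6] tq [-0.01  0.18 -0.05] grip 0.08072997666643182 q [-0.28  0.52  0.8   2.09 -0.61  0.72 -0.62]
```

View pics/s18c.png

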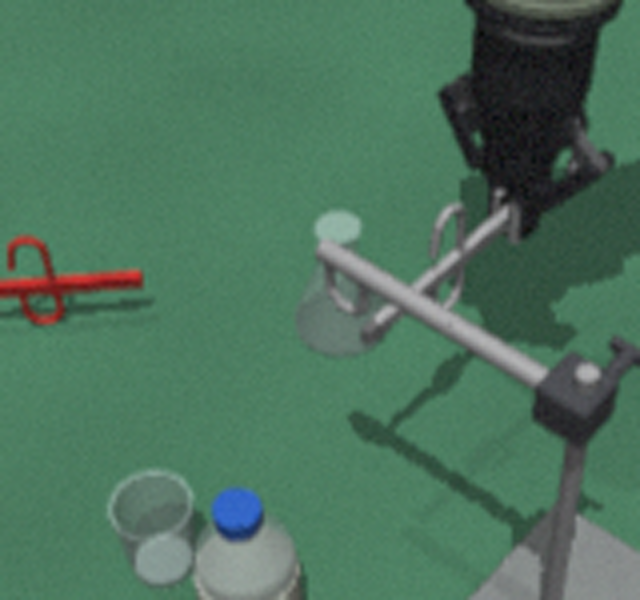

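Run:
```python
from sim import *
s=telemetry.get_state();q=np.array(s['qpos'])
p,M=F(q);T0=np.eye(4);T0[:3,:3]=M;T0[:3,3]=p
B=T0@np.linalg.inv(tcpT(s)); G=np.load('G_up.npy')
def up(T,dx,dy,dz):
    T=T.copy();T[:3,3]+=[dx,dy,dz];return T
Tn=tcpT(s)
for side in (1,-1):
  print(side)
  A=tray_h(-1,.005,-side*.012,.40,0,side)@G
  seq=[up(Tn,-.015,0,.01),up(Tn,-.015,0,.12),up(Tn,0.02,0,.23)]
  for f in (.25,.5,.75,1):
    T=A.copy();T[:3,3]=seq[2][:3,3]*(1-f)+A[:3,3]*f; seq.append(T)
  for ph,z in ((10,.4),(20,.4),(30,.4),(38,.4),(38,.3),(38,.2),(38,.1),(38,.04)): seq.append(tray_h(-1,.005,-side*.012,z,ph,side)@G)
  follow(q,[B@T for T in seq])
delta(seq[2][:3,3],seq[2][:3,:3]);A=tray_h(-1,.005,-.012,.40,0,1)@G;delta(A[:3,3],A[:3,:3])
```

```text
1
[-0.29  0.48  0.82  2.12 -0.58  0.72 -0.63] err 0.0
[-0.44  0.31  0.97  2.   -0.35  0.94 -0.83] err 0.0
[-0.49  0.26  1.    1.75 -0.27  1.2  -0.95] err 0.0
[-0.68  0.23  0.99  1.78 -0.23  1.18 -1.23] err 0.0
[-0.81  0.25  0.96  1.76 -0.23  1.18 -1.4 ] err 0.0
[-0.92  0.3   0.92  1.72 -0.26  1.19 -1.54] err 0.0
[-0.98  0.37  0.88  1.64 -0.3   1.21 -1.66] err 0.0
[-1.07  0.43  0.93  1.6  -0.17  1.25 -1.75] err 0.0
[-1.14  0.5   0.96  1.56 -0.06  1.29 -1.81] err 0.0
[-1.19  0.58  0.99  1.54  0.03  1.33 -1.86] err 0.0
[-1.22  0.65  1.02  1.52  0.1   1.36 -1.88] err 0.0
[-1.2   0.75  0.96  1.64  0.04  1.18 -1.94] err 0.0
[-1.16  0.87  0.89  1.72 -0.03  1.02 -1.98] err 0.0
[-1.12  1.01  0.81  1.74 -0.1   0.87 -2.02] err 0.0
[-1.09  1.1   0.76  1.74 -0.14  0.8  -2.05] err 0.0
-1
[-0.29  0.48  0.82  2.12 -0.58  0.72 -0.63] err 0.0
[-0.44  0.31  0.97  2.   -0.35  0.94 -0.83] err 0.0
[-0.49  0.26  1.    1.75 -0.27  1.2  -0.95] err 0.0
[-0.69  0.23  0.99  1.78 -0.23  1.18 -1.24] err 0.0
[-0.83  0.24  0.96  1.76 -0.23  1.18 -1.43] err 0.0
[-0.94  0.3   0.91  1.71 -0.26  1.19 -1.58] err 0.0
[-1.01  0.38  0.87  1.62 -0.31  1.22 -1.7 ] err 0.0
[-0.92  0.34  0.84  1.66 -0.46  1.2  -1.59] err 0.0
[-0.82  0.32  0.8   1.71 -0.62  1.2  -1.45] err 0.0
[-0.71  0.32  0.77  1.75 -0.8   1.24 -1.31] err 0.0
[-0.62  0.34  0.74  1.79 -0.94  1.29 -1.2 ] err 0.0
[-0.57  0.46  0.7   1.91 -1.06  1.18 -0.99] err 0.0
[-0.51  0.61  0.63  1.98 -1.22  1.1  -0.78] err 0.0
[-0.23  0.71  0.24  2.01 -1.26  0.86 -0.64] err 0.0
[-0.05  0.81 -0.01  2.   -1.26  0.68 -0.56] err 0.0
shift [  32.1    0.5 -228.6] turn [0. 0. 0.]
shift [ 121.7 -329.4 -216.5] turn [-0.28 -0.04  4.67]
```

Side +1, the same lean as before, stays within the joint ranges. Lifting out and carrying over.

```bash
python3 -m jog '-1 -15 0 -10 0 0 0; -1 0 0 -40 0 0 0; -1 0 0 -45 0 0 0; -1 5 0 -45 0 0 0; -1 10 0 -45 0 0 0; -1 10 0 -45 0 0 0; -1 10 -30 0 0 0 0; -1 10 -45 0 0 0 0.9; -1 15 -45 0 0 0 0.9; -1 15 -45 0 0 0 0.9; -1 15 -45 2 0 0 0.9; -1 15 -45 3 0 0 0.9; -1 15 -45 4 0 0 0; -1 10 -25 4 0 0 0; -1 0 0 0 0 0 0'
python3 - <<'E'
from h import *
s=telemetry.get_state();print(np.round(s['qpos'],2)); G=np.load('G_up.npy')
T=tray_h(-1,.005,-.012,.25,38,1)@G; delta(T[:3,3],T[:3,:3])
E
```

```text
time_s: 38.38
tcp_pos: [0.5498, 0.1253, 0.3993]
orientation: [[0.998, -0.046, 0.051], [-0.046, -0.999, 0.001], [0.051, -0.003, -0.999]]
force: [-1.3, -0.5, -1.7]
gripper_width: 0.083
[-1.05  0.42  1.03  1.63 -0.37  1.26 -1.58]
shift [-14.1  -6.8 149.4] turn [-38.15  -0.06  -1.69]
```

```bash
python3 -m jog '-1 -3 -1.5 20 -9.5 0 -0.4; -1 -3 -1.5 20 -9.5 0 -0.4; -1 0 0 0 -9.6 0 -0.4; -1 0 0 0 -9.5 0 -0.4; -1 0 0 0 0 0 0; -1 0 0 0 0 0 0'
python3 - <<'E'
from h import *
s=telemetry.get_state();print(np.round(s['qpos'],2)); G=np.load('G_up.npy')
for z in(.1,.043,.038):
    T=tray_h(-1,.005,-.012,z,38,1)@G; delta(T[:3,3],T[:3,:3])
E
```

```text
time_s: 39.12
tcp_pos: [0.5458, 0.123, 0.3603]
orientation: [[0.999, -0.045, 0.02], [-0.023, -0.789, -0.614], [0.044, 0.613, -0.789]]
force: [0.1, -0.7, -1.2]
gripper_width: 0.083
[-1.27  0.76  1.15  1.59 -0.03  1.32 -1.8 ]
shift [ -13.8 -167.5  199.7] turn [-0.21  0.04 -0.31]
shift [ -16.3 -202.4  244.7] turn [-0.21  0.04 -0.31]
shift [ -16.5 -205.5  248.7] turn [-0.21  0.04 -0.31]
```

```bash
python3 -m jog '-1 -2.3 -28 33.3 0 0 -0.1; -1 -2.3 -28 33.3 0 0 -0.1; -1 -2.3 -28 33.3 0 0 -0.1; -1 -2.3 -28 33.3 -0.1 0 0; -1 -2.3 -28 33.3 0 0 0; -1 -2.3 -27.5 33.2 -0.1 0 0; -1 -0.6 -12 15 0 0 0; -1 -0.6 -12 15 0 0 0; -1 -0.6 -6 8 0 0 0; -1 -0.5 -4.9 7 0 0 0; -1 0 0 0 0 0 0; -1 0 0 0 0 0 0'
python3 - <<'E'
from h import *
s=telemetry.get_state();print(np.round(s['qpos'],2)); G=np.load('G_up.npy')
for z in(.038,):
    T=tray_h(-1,.005,-.012,z,38,1)@G; delta(T[:3,3],T[:3,:3])
snap('scene','s19');a=load('s19')['im'][180:384,240:470];cv2.imwrite('pics/s19c.png',cv2.resize(a,(690,612)[:2],interpolation=2)[:600])
E
```

```text
time_s: 40.62
tcp_pos: [0.5431, 0.1334, 0.0423]
orientation: [[0.999, -0.038, 0.021], [-0.017, -0.786, -0.618], [0.04, 0.617, -0.786]]
force: [-0.2, -0.5, -2.4]
gripper_width: 0.081
[-1.16  1.15  0.86  1.75 -0.27  0.85 -1.94]
shift [ 0.3 -2.6  4.1] turn [ 0.09 -0.04  0.09]
```

View pics/s19c.png

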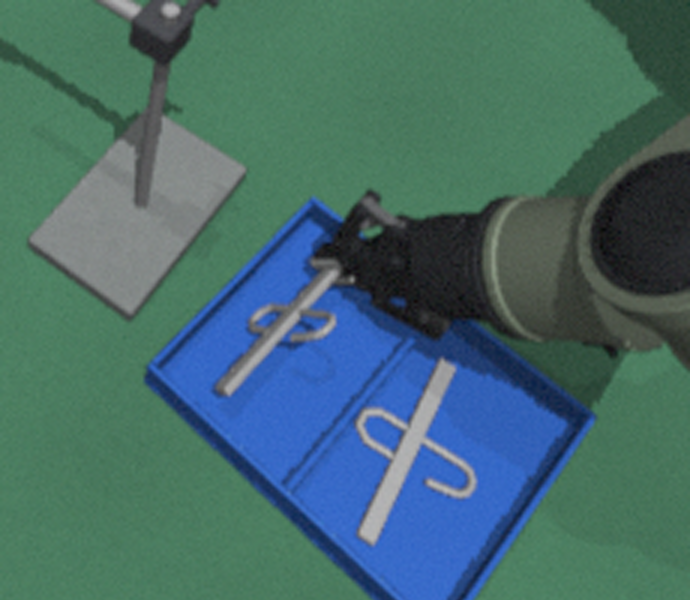

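```bash
python3 -m jog '-1 0.1 -1.2 1.8 0 0 0; -1 0.1 -1.2 1.8 0 0 0; -1 0 -0.7 0.9 0 0 0; -1 0 0 0 0 0 0; -0.9 0 0 0 0 0 0; -0.75 0 0 0 0 0 0; -0.6 0 0 0 0 0 0; -0.5 0 0 0 0 0 0; -0.5 0 0 0 0 0 0'
python3 - <<'E'
from h import *
s=telemetry.get_state();print(np.round(s['force'],2))
snap('scene','s20');a=load('s20')['im'][180:384,240:470];cv2.imwrite('pics/s20c.png',cv2.resize(a,(690,612)[:2],interpolation=2)[:600])
E
```

```text
time_s: 41.8
tcp_pos: [0.5434, 0.1329, 0.0364]
orientation: [[0.999, -0.038, 0.021], [-0.017, -0.786, -0.618], [0.04, 0.617, -0.786]]
force: [-0.4, -0.2, -0.3]
gripper_width: 0.252
[-0.38 -0.16 -0.26]
```

View pics/s20c.png

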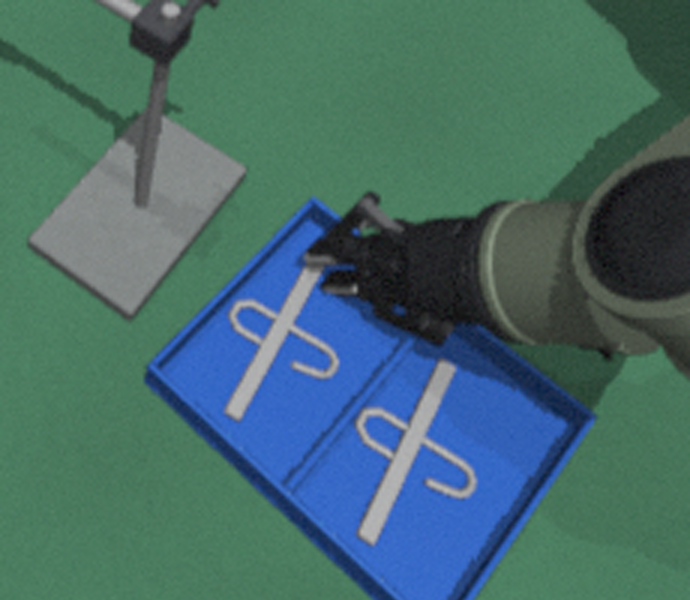

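The second hanger has settled flat in the near compartment. Backing away along the tool axis.

```bash
python3 -m jog '-0.5 0 0 -8 0 0 0; -0.5 0 0 -10 0 0 0; -0.5 0 0 -10 0 0 0; -0.5 0 5 -20 0 0 0; -0.5 0 10 -30 0 0 0; -0.5 0 20 -40 0 0 0; -0.5 0 20 -40 0 0 0; -0.5 0 0 0 0 0 0; -0.5 0 0 0 0 0 0'
python3 - <<'E'
from h import *
snap('scene','s21');a=load('s21')['im'][180:384,240:470];cv2.imwrite('pics/s21c.png',cv2.resize(a,(690,612)[:2],interpolation=2)[:600])
snap('top','t21')
z=load('s21');P=cloud(z);hsv=cv2.cvtColor(z['im'],cv2.COLOR_BGR2HSV)
D=P-[*TC,0]; 
for sgn in(1,-1):
    m=(hsv[...,1]<60)&(hsv[...,2]>90)&(np.abs(D@TX)<.1)&(sgn*(D@TY)>0)&(np.abs(D@TY)<.13)&(P[...,2]<.06)
    Q=D[m];x=Q@TX;y=Q@TY
    print(len(Q),'x',x.min().round(3),x.max().round(3),'y',y.min().round(3),y.max().round(3),'z',np.median(Q[:,2]).round(3),Q[:,2].max().round(3))
z0,z1=load('top0'),load('t21')
for n,b in(('glass',(240,130,330,260)),):
    d=cv2.absdiff(z0['im'],z1['im'])[130:260,240:330].max(2); print('diff px',(d>40).sum())
cv2.imwrite('pics/t21c.png',np.hstack([cv2.resize(k['im'][130:260,230:330],(400,520),interpolation=2) for k in(z0,z1)]))
E
```

```text
time_s: 42.98
tcp_pos: [0.5377, 0.1877, 0.1947]
orientation: [[0.999, -0.038, 0.021], [-0.017, -0.786, -0.618], [0.04, 0.617, -0.786]]
force: [0.8, -0.8, -0.9]
gripper_width: 0.251
606 x -0.075 0.083 y 0.005 0.096 z 0.011 0.016
495 x -0.073 0.084 y -0.121 -0.029 z 0.011 0.016
diff px 478
```

View pics/s21c.png

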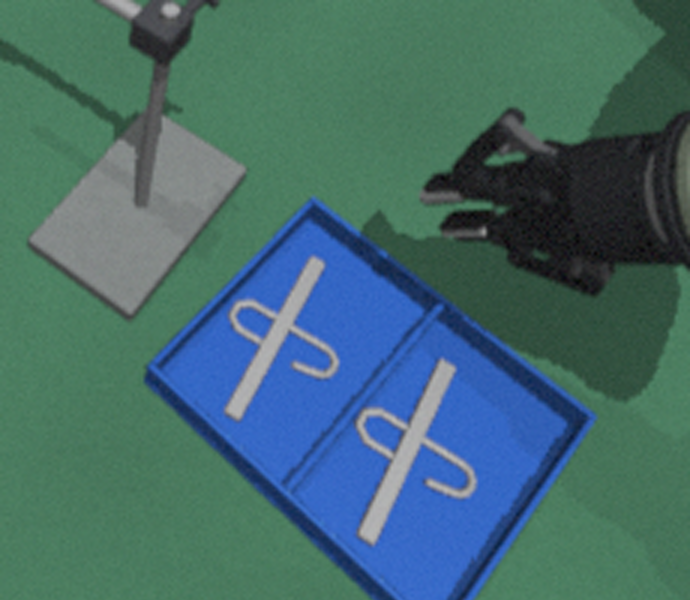

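View pics/t21c.png

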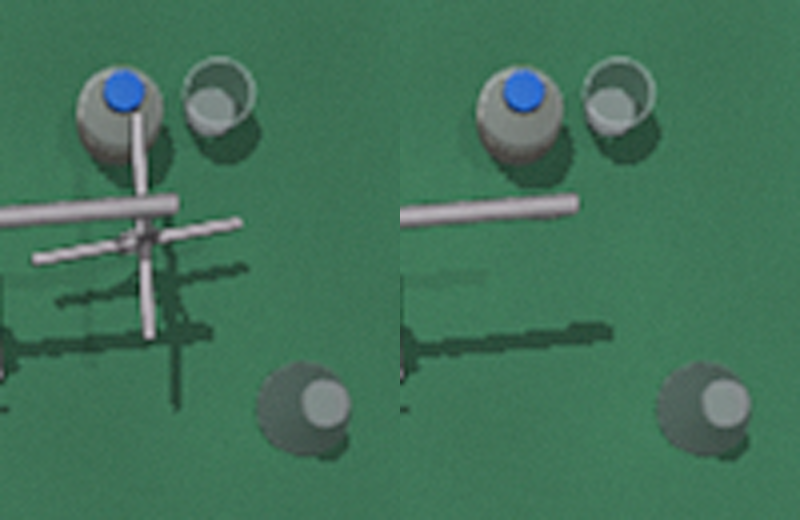

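Both hangers lie flat, one per compartment. The bottle, beaker and flask sit at the same pixels as at the start. Handing in.

```bash
python3 -c "
from plant import workorder
print(workorder.close_job())"
```

```text
the job is handed in; nothing more can be done
None
```

Both hangers were unhooked and now lie flat in the blue tray, one in each compartment and let go. I handed the job in at about 43 s of the 72 s allowed; it reports no verdict.

**What I did:** I freed the lower hanger first (lift, 32° tilt, slide off its hook) and set it in the +y compartment. Then I freed the upper one from the stand's eye with a 22° tilt and set it in the −y compartment. Both were lowered leaning at 38° until the eye reached the tray floor, and then tipped flat as the fingers opened.

**Last checks:**

| Hanger | Tray x (mm) | Tray y (mm) | Top surface above bench (mm) |
|---|---|---|---|
| Lower | −75 to 83 | 5 to 96 | about 11, at most 16 |
| Upper | −73 to 84 | −121 to −29 | about 11, at most 16 |

- **Separation:** the divider stands between them, so they do not touch.
- **Glassware:** the bottle, beaker and flask look unmoved when the first and last top views are compared.
- **Forces:** wrist force readings between moves stayed within about 3 N.

**What did not go to plan or was not measured:**
- The first reach for the upper hanger stopped 15 mm short with two joints at the end of their range, so I backed off and came back in a better arm posture.
- The lower hanger slid about 10 mm when let go, so its eye lies about 2 mm from the divider, possibly touching it.
- I did not measure the contact forces at the hooks directly, nor the speed of the short tip onto the tray floor.

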